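# Click a socket onto the torque tester's square drive

### The job

Take the blue-banded socket from the mat and fit it square opening down onto the torque tester's upright square drive, pushing gently down until it clicks over the spring ball and sits fully home. Then tug it lightly upward to prove that the ball holds it, so that the sprung head visibly rises, and let go, leaving the socket locked on; never overload the tester by ramming its sprung head down, and leave the red-banded socket on the mat.

Things in the scene. Friction and masses are not known exactly. Their poses are not given: they have to be found in the camera images.
- socket_blue: Socket to fit: steel, 50 mm tall, 0.2 kg, upright, square opening down. Lower 26 mm: dark round barrel, 40 mm wide, blue band. Upper 24 mm: bright 32 mm square block (grip its flats). Origin: centre of underside; x, y at right angles to the flats, which are parallel to the walls of the 20 mm square bore below (26 mm deep, 2 mm lead-in, ball groove on all four sides: fits in any quarter turn).
- socket_red: The same socket but with a red band, to be left alone on the mat. Origin: centre of the underside, z up.
- socket_mat: Black rubber mat, 85 x 160 mm, 6 mm thick, fixed to the bench; both sockets stand on it 76 mm apart along its y, which of them on which side varies. Origin: centre of its underside.
- torque_tester: Grey box on rubber feet, fixed to the bench, 120 x 110 mm, top at 56 mm, small dark display on its front (-x) side. Origin: centre of its underside at bench height; x and y along its edges. The drive stands upright in the middle of its top.
- drive_seat (a point): Centre of the steel shoulder (48 mm disc) at the foot of the square drive, 94 mm above the bench at rest; moves with the sprung head. x, y at right angles to the drive's faces, z up. A spring ball stands 2.4 mm out of the drive's -x face, 9 mm above this point. Home, the socket's underside is on this shoulder (2.5 mm play when tugged); before the click it stops on the ball 8 to 10 mm higher.
- drive_head (a joint): Sprung head's travel (m): 0 at rest, + pressed down (stop 0.026), - pulled up (stop -0.008); 1.2 N per mm; the socket's weight sinks it 1.6 mm. It sinks under the push, so going to the home height measured at rest does not click: push on slowly till the head springs up some 6 mm. Clicks at 0.008 to 0.013 (8 to 15 N, by friction). Over 0.016 is overload. A pull over 9 N may draw the socket off.
- socket_blue_top (a point): Centre of the top face of the blue-banded socket, 50 mm above its underside; a round 16 mm hole, 14 mm deep, opens there. A blue ring is painted round the hole (red on the other socket).
- drive_tip (a point): Centre of the flat top of the upright 19 mm square steel drive, 20.5 mm above drive_seat; the top 3.5 mm tapers to 14 mm square. Moves with the sprung head.

How it is judged:
By the outcome, as a careful person would: the job done as asked, in the order asked, and still so for the second after the job is handed in, with the robot touching nothing.
It also fails if it takes over 64 s, if anything falls off the work surface, if the arm or the gripper's body presses on something with over 40 N, if the wrist force passes 120 N, or if a joint passes its speed limit or range.

### The arm

A 7-joint arm with a two-finger parallel gripper is mounted at the origin on a cart in front of the work surface, level with it; the furniture and walls round the work are solid. World frame = base frame: x ahead of the robot, y to its left, z up, the work surface at z = 0. Lengths are in m, angles in rad, forces in N, time in s.
With the tool pointing down it reaches from about 0.35 to 0.775 m from the base axis. Payload 3.1 kg.
Tool frame: the origin (TCP) lies midway between the tips of the shut fingers; the grasp point (between the pads) lies 19 mm behind it; x points along the fingers, y is the direction in which the jaws open and shut, and the axes are right-handed (so a half turn about x gives the same grasp; the last joint's range is limited). The gripper opens to 85 mm and grips with 20 to 120 N. Pads are 22 mm wide; open, the fingers measure 114 mm over their backs; the gripper's body (76 mm by 85 mm) begins 54 mm behind the grasp point. The pads swing forward as they close: fully open they stand 13 mm farther back than shut.
Start: joints at [1.196, 0.311, 0.014, 1.512, -0.004, 1.319, -0.027], TCP at [0.18, -0.52, 0.197] pointing down, gripper open.
Joint ranges: [-2.7, 2.7], [-0.3, 1.91], [-1.27, 1.3], [0.12, 2.57], [-1.44, 4.58], [0.2, 2.03], [-3.05, 3.05]. Speed limits (rad/s): [2.79, 2.79, 3.14, 3.14, 3.14, 3.14, 3.14].

### API

Orientations are given as a unit quaternion [x, y, z, w].
In Python, from cell import manip, optics, boxes_of, regions_of gives the robot as it stands. The module is installed in compiled form; this text tells all that it offers.
- The arm moves only by the tool send_rows, never from a script. Its argument "targets" is a list of rows, each an object with "slide": the shift along the tool's x, y, z in m, a list of three; "dr": the turn, a rotation vector about the tool's x, y, z in degrees, a list of three; "fingers": the opening, from 0 (shut) to 1 (fully open). In form: [{"slide": [tx, ty, tz], "dr": [ax, ay, az], "fingers": fingers}, ...]. A call has 1 to 5 rows; each row is the pose to reach, as a shift and turn from the pose commanded when the call began, along the tool's axes at that moment; what a row does not reach only later rows make up. A row lasts 1/10 s, in which the tool goes at most 50 mm and 8.59 degrees, less where a joint would pass 70% of its speed; a pose out of reach is approached as far as the arm can. A call with a gripper value outside its range is refused whole. The fingers move at their own pace and stop on an object; "grip_force" is the grip in N (left out, the last holds). Time passes only in rows, so rows that repeat a pose let the fingers close. It gives the time, the measured TCP pose, the force and the opening at its end, in the units of the state.
- manip.get_state(): the state, without advancing time (a new reading comes with each control period).
- optics.camera(name): name is "side" or "top" or "wrist"; returns the picture (420x560x3 uint8, blue, green, red); there is no depth.
- optics.camera_params(name): a dict with "vertical_fov" (degrees; the focal length in pixels is half the picture's height over the tangent of half this angle, whatever the lens; pixels are square), "cx", "cy" (the principal point, pixels), "k1" (the pictures are not rectified: a ray, as slopes to the right and down, at radius r is drawn at 1 + k1 r^2 times it, then the intrinsics apply), "pose" (4x4, takes a point from camera to world coordinates); the wrist camera has in their place "tool_from_camera" (4x4, takes a point from camera to tool coordinates, whose origin is the TCP and whose axes are the tool frame's). Camera axes: x right, y up, looking along -z (the intrinsics and any distortion apply to the point x, -y, -z); pixel columns grow to the right and rows downward; lengths in m; the calibration is good to about 2 mm. A picture is of the moment at which its call begins: read the wrist's pose just before it. camera_params takes no time and is no camera call.
- manip.sign_off(): hands the job in, once; it reports no verdict.
Trained networks look in the newest picture that a camera, given by its name, has taken for a name from the list of things; names that differ only in an ending like _2 or _b are one class to them, and where a whole thing is asked for, a point or a joint stands for the part that bears it (a point fixed in the world has none). Each returns a list of dicts, best first, with "confidence" (0 to 1); they miss things now and then, are a little off and sometimes report something else, mostly with a low value. They report only what shows in the picture. A call takes as long as a camera call.
- boxes_of(camera, name): "centre" ([column, row] in pixels, amid what is visible of it).
- regions_of(camera, name): "pixels" (420x560 bool, what is visible of it) and "centre" ([column, row] in pixels, amid what is visible of it).
The state is a dict: "t": time; "joint_positions": joint angles; "qd": joint speeds; "joint_torque": joint torques, N m; "tool_pos": TCP position; "ee_rot": TCP orientation; "contact_force": force on the tool from outside, world axes, zero at the start; "moment": the same for the moment, N m; "grip_width": opening from 0.0 (shut) to 1.0 (fully open).
Only numpy, scipy, OpenCV 4.12 (cv2) and the standard library are available. Lean on these libraries where they do the work, as an engineer would, in place of code of your own. Each camera call takes 0.05 s, during which the arm holds its last target.

## Working session

There is one attempt and no reset: what is moved stays moved. The work goes in short steps, Python scripts to look and compute and a tool call to move; the robot and the scene stay as the last step left them, time stands still between calls to the robot, and variables do not carry over. Pictures are saved under pics/ and viewed, and the job is handed in when it is done.

Besides the shell and the picture viewer there is one more tool, called after "Emit:" by a JSON object that holds its "api" and its "payload". send_rows: Moves the arm, as the interface text tells. Its arguments: {"type":"object","properties":{"targets":{"type":"array","items":{"type":"object","properties":{"slide":{"type":"array","items":{"type":"number"}},"dr":{"type":"array","items":{"type":"number"}},"fingers":{"type":"number"}}}},"grip_force":{"type":"number"}},"required":["targets"]}

```bash
mkdir -p pics; cat > h.py <<'E'
import numpy as np, cv2
from cell import manip, optics, boxes_of, regions_of
from scipy.spatial.transform import Rotation as R
def K(p):
    f=210/np.tan(np.radians(p['vertical_fov'])/2); return f
def campose(name,st=None):
    p=optics.camera_params(name)
    if 'pose' in p: return p,np.array(p['pose'])
    T=np.eye(4);T[:3,:3]=R.from_quat(st['ee_rot']).as_matrix();T[:3,3]=st['tool_pos']
    return p,T@np.array(p['tool_from_camera'])
def ray(p,T,uv):
    f=K(p);x=(uv[0]-p['cx'])/f;y=(uv[1]-p['cy'])/f
    d=np.array([x,y]);s=d.copy()
    for _ in range(30): s=d/(1+p['k1']*(s@s))
    v=T[:3,:3]@np.array([s[0],-s[1],-1]);return T[:3,3],v
def at_z(p,T,uv,z):
    o,v=ray(p,T,uv);return o+v*(z-o[2])/v[2]
def proj(p,T,X):
    q=np.linalg.inv(T)@np.append(X,1);s=np.array([q[0]/-q[2],-q[1]/-q[2]])
    s=s*(1+p['k1']*(s@s));return K(p)*s+[p['cx'],p['cy']]
E
python3 - <<'E'
from h import *
st=manip.get_state();print(st)
for c in ['side','top','wrist']:
    cv2.imwrite(f'pics/{c}0.png',optics.camera(c))
    p,T=campose(c,st);print(c,p,T)
for c in ['side','top']:
  for n in ['socket_blue','socket_red','torque_tester','socket_mat','drive_tip','drive_seat','socket_blue_top']:
    print(c,n,[(np.round(b['centre'],1),round(b['confidence'],2)) for b in boxes_of(c,n)][:3])
E
```

```text
{'t': 0.0, 'joint_positions': array([ 1.19629083,  0.31176218,  0.01399728,  1.5130527 , -0.00442558,
        1.3191776 , -0.02718941]), 'qd': array([-0.0009026 , -0.00136465, -0.00122678,  0.00183224,  0.00119771,
       -0.00029603, -0.00057949]), 'joint_torque': array([ 2.17836850e-04, -3.79924536e+01,  1.45808654e-01, -2.30594051e+01,
        1.21403023e-02,  1.36183907e-02,  6.77598010e-06]), 'tool_pos': array([ 0.17943582, -0.51905879,  0.19620288]), 'ee_rot': array([-0.69717002, -0.11796984,  0.6974991 , -0.11632745]), 'contact_force': array([-0.02839849,  0.53477912, -0.18950898]), 'moment': array([ 0.00450343, -0.00672027, -0.01967153]), 'grip_width': 1.000894571842413}
side {'vertical_fov': 48.23418149791442, 'cx': 273.3703392078883, 'cy': 208.69896866569195, 'k1': 0.018239285621391814, 'pose': array([[-0.98096548,  0.08364348, -0.17524413,  0.39031034],
       [-0.19382293, -0.36689206,  0.90984773,  0.94817674],
       [ 0.01180715,  0.92649554,  0.37612047,  0.3990884 ],
       [ 0.        ,  0.        ,  0.        ,  1.        ]])} [[-0.98096548  0.08364348 -0.17524413 
[... 1469 characters left out ...]
), 0.86)]
side socket_red [(array([297.3, 204.4]), 0.71)]
side torque_tester [(array([279.9, 263.9]), 0.8)]
side socket_mat [(array([303.8, 227. ]), 0.95)]
side drive_tip [(array([277.7, 234.9]), 0.89)]
side drive_seat [(array([276.4, 234.3]), 0.94)]
side socket_blue_top [(array([287.2, 214.9]), 0.53)]
top socket_blue [(array([305.1, 201.3]), 0.52)]
top socket_red [(array([337. , 207.7]), 0.48)]
top torque_tester [(array([228.1, 209. ]), 0.91)]
top socket_mat [(array([323.1, 206.1]), 0.83), (array([335.1, 205.2]), 0.38)]
top drive_tip [(array([222.7, 210.2]), 0.6)]
top drive_seat [(array([227.2, 209.8]), 0.74)]
top socket_blue_top [(array([223.5, 209.9]), 0.6), (array([305.1, 200.8]), 0.54)]
```

View pics/top0.png

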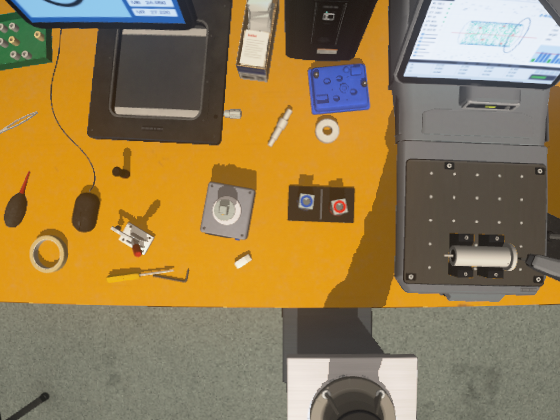

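View pics/side0.png

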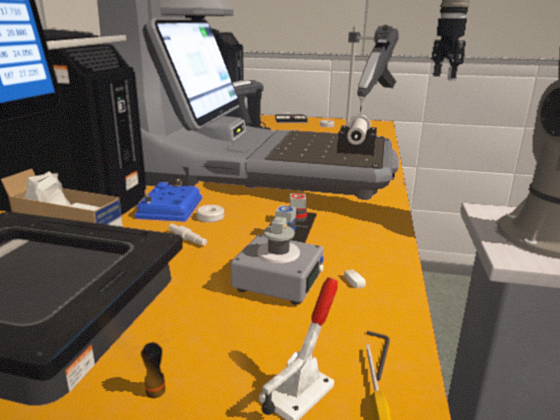

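View pics/wrist0.png

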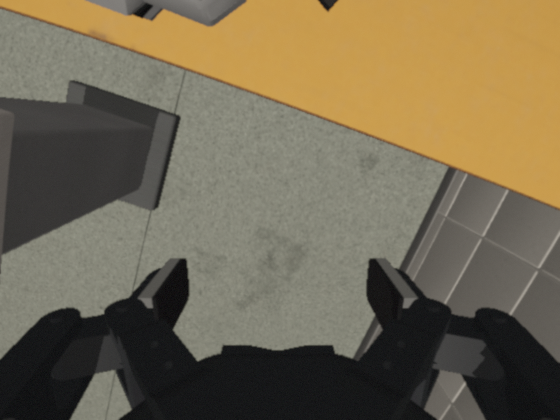

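```bash
python3 - <<'E'
from h import *
p,T=campose('top')
for n,uv,z in [('blue',(305.1,201),.056),('red',(337,207.7),.056),('tip',(222.7,210.2),.1145),('mat',(323,206),.006),('tester',(228,209),.056)]:
    print(n,at_z(p,T,uv,z))
im=cv2.imread('pics/top0.png');cv2.imwrite('pics/top0z.png',cv2.resize(im[140:280,180:380],None,fx=4,fy=4,interpolation=cv2.INTER_CUBIC))
im=cv2.imread('pics/side0.png');cv2.imwrite('pics/side0z.png',cv2.resize(im[160:310,190:390],None,fx=4,fy=4,interpolation=cv2.INTER_CUBIC))
E
```

```text
blue [0.52624166 0.11615327 0.056     ]
red [0.51056382 0.04340763 0.056     ]
tip [0.50433778 0.29632559 0.1145    ]
mat [0.51650473 0.07080375 0.006     ]
tester [0.50872975 0.29354251 0.056     ]
```

View pics/top0z.png

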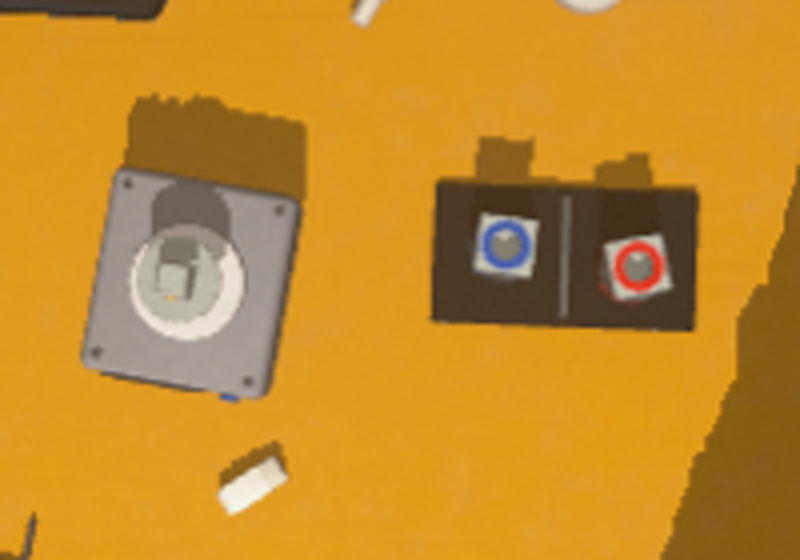

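View pics/side0z.png

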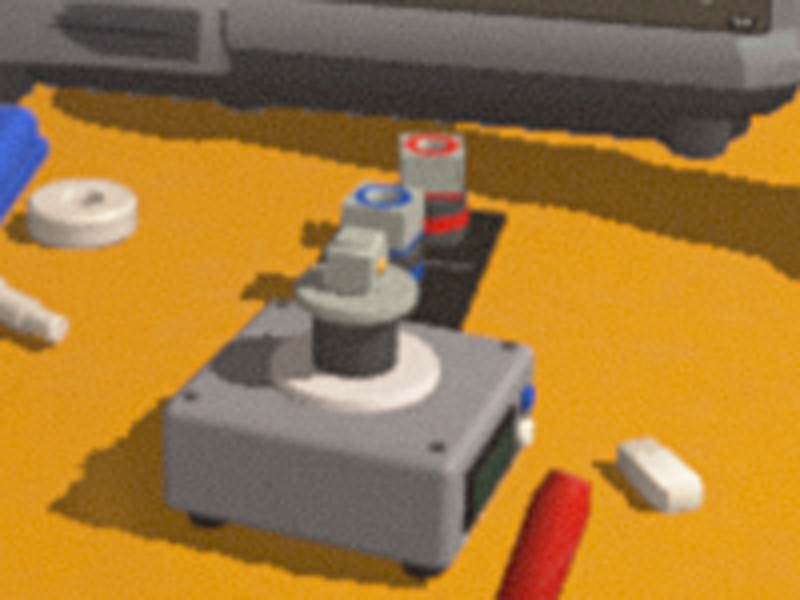

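```bash
cat >> h.py <<'E'
def down(yaw):
    # tool x = -z ; tool y = (cos,sin yaw)
    x=np.array([0,0,-1.]);y=np.array([np.cos(yaw),np.sin(yaw),0]);return np.c_[x,y,np.cross(x,y)]
def plan(pos,yaw,st=None,cmd=None):
    st=st or manip.get_state()
    Rm=R.from_quat(st['ee_rot']).as_matrix();p=np.array(st['tool_pos'])
    sl=Rm.T@(np.array(pos)-p);dr=np.degrees(R.from_matrix(Rm.T@down(yaw)).as_rotvec())
    return np.round(sl,4),np.round(dr,2)
E
python3 - <<'E'
from h import *
st=manip.get_state();M=R.from_quat(st['ee_rot']).as_matrix();print(M.round(3),np.degrees(np.arctan2(M[1,1],M[0,1])))
p,T=campose('top')
for uv in [(400,285),(550,295),(540,265)]: print(uv,at_z(p,T,uv,.1))
for a in [-45,-15,15]:
    r=.42;print(a,plan([r*np.cos(np.radians(a)),r*np.sin(np.radians(a)),.36],np.radians(-71+(a+71))))
E
```

```text
[[ 0.     0.327 -0.945]
 [-0.    -0.945 -0.327]
 [-1.     0.    -0.   ]] -70.92505074705038
(400, 285) [ 0.34059756 -0.08710384  0.1       ]
(550, 295) [ 0.31281584 -0.42762494  0.1       ]
(540, 265) [ 0.38008421 -0.40358189  0.1       ]
-45 (array([-0.1627, -0.1723, -0.1836]), array([-25.93,   0.  ,  -0.  ]))
-15 (array([-0.1627, -0.3147, -0.3479]), array([-55.93,   0.  ,  -0.  ]))
15 (array([-0.1627, -0.5202, -0.4189]), array([-85.93,   0.  ,  -0.  ]))
```

```bash
python3 - <<'E'
from h import *
a=campose('top');b=campose('side')
def tri(u,v):
    o1,d1=ray(*a,u);o2,d2=ray(*b,v);d1/=np.linalg.norm(d1);d2/=np.linalg.norm(d2)
    s=np.linalg.lstsq(np.c_[d1,-d2],o2-o1,rcond=None)[0];print(u,v,o1+s[0]*d1,o2+s[1]*d2)
tri((531,262),(362,93));tri((545,270),(380,60));tri((558,280),(393,30))
im=cv2.imread('pics/top0.png')
cv2.imwrite('pics/a.png',np.vstack([cv2.resize(im[200:300,400:560],(800,500))]))
im=cv2.imread('pics/side0.png')
cv2.imwrite('pics/b.png',cv2.resize(im[0:150,300:500],(800,600)))
E
```

```text
(531, 262) (362, 93) [ 0.40032289 -0.30538459  0.22322056] [ 0.40339005 -0.30529875  0.22283771]
(545, 270) (380, 60) [ 0.39487161 -0.28083286  0.30311371] [ 0.36654903 -0.28054493  0.30656357]
(558, 280) (393, 30) [ 0.38765381 -0.25813866  0.36981947] [ 0.34398041 -0.25657032  0.37549631]
```

View pics/a.png

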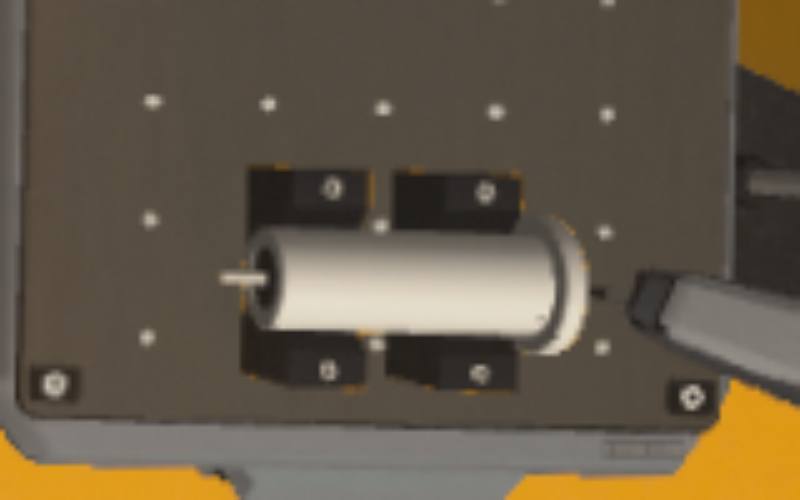

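View pics/b.png

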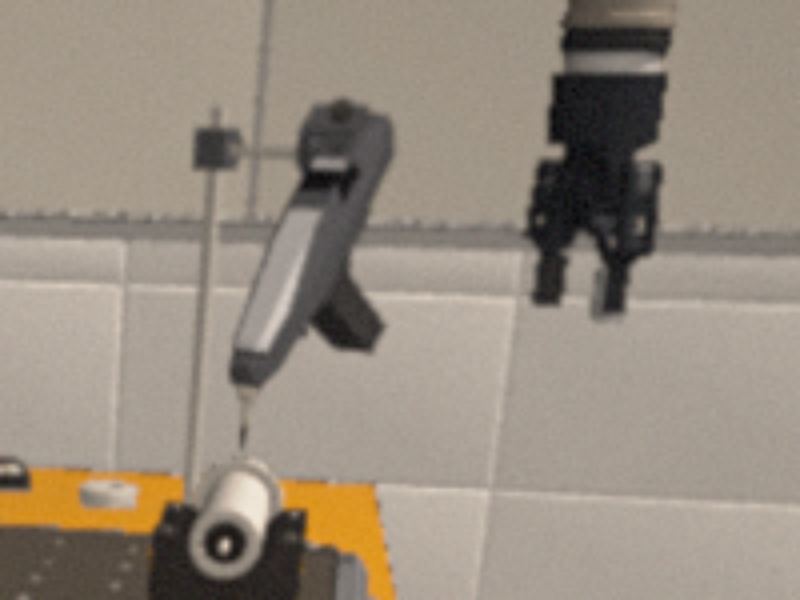

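```bash
python3 - <<'E'
from h import *
def seg(r0,r1,a0,a1,z0,z1,n=5):
    for i in range(1,n+1):
        t=i/n
        M=down(np.radians(a0)); 
        pos=lambda r,a,z:np.array([r*np.cos(np.radians(a)),r*np.sin(np.radians(a)),z])
        d=M.T@(pos(r0+(r1-r0)*t,a0+(a1-a0)*t,z0+(z1-z0)*t)-pos(r0,a0,z0))
        print(d.round(4).tolist(),-(a1-a0)*t)
seg(.55,.36,-71,-71,.197,.25)
seg(.36,.36,-71,-36,.25,.25);print()
seg(.36,.36,-36,-1,.25,.25)
E
```

```text
[-0.0106, -0.038, 0.0] 0.0
[-0.0212, -0.076, -0.0] 0.0
[-0.0318, -0.114, -0.0] 0.0
[-0.0424, -0.152, 0.0] 0.0
[-0.053, -0.19, -0.0] 0.0
[0.0, -0.0027, -0.0439] -7.0
[0.0, -0.0107, -0.0871] -14.0
[0.0, -0.0239, -0.129] -21.0
[0.0, -0.0421, -0.169] -28.0
[0.0, -0.0651, -0.2065] -35.0

[0.0, -0.0027, -0.0439] -7.0
[0.0, -0.0107, -0.0871] -14.0
[0.0, -0.0239, -0.129] -21.0
[0.0, -0.0421, -0.169] -28.0
[0.0, -0.0651, -0.2065] -35.0
```

Emit:
{"api": "send_rows", "payload": {"targets": [{"slide": [-0.01, -0.035, 0], "dr": [0, 0, 0], "fingers": 1}, {"slide": [-0.02, -0.07, 0], "dr": [0, 0, 0], "fingers": 1}, {"slide": [-0.03, -0.105, 0], "dr": [0, 0, 0], "fingers": 1}, {"slide": [-0.04, -0.145, 0], "dr": [0, 0, 0], "fingers": 1}, {"slide": [-0.05, -0.19, 0], "dr": [0, 0, 0], "fingers": 1}]}}

```text
t: 1.35
tool_pos: [0.1173, -0.3392, 0.2477]
ee_rot: [0.697, 0.117, -0.697, 0.117]
contact_force: [0.2, -0.0, 0.2]
grip_width: 0.998
```

Emit:
{"api": "send_rows", "payload": {"targets": [{"slide": [0, -0.003, -0.044], "dr": [-7, 0, 0], "fingers": 1}, {"slide": [0, -0.011, -0.087], "dr": [-14, 0, 0], "fingers": 1}, {"slide": [0, -0.024, -0.129], "dr": [-21, 0, 0], "fingers": 1}, {"slide": [0, -0.042, -0.169], "dr": [-28, 0, 0], "fingers": 1}, {"slide": [0, -0.065, -0.206], "dr": [-35, 0, 0], "fingers": 1}]}}

```text
t: 1.85
tool_pos: [0.2926, -0.2104, 0.2476]
ee_rot: [0.629, 0.323, -0.629, 0.323]
contact_force: [0.4, -0.3, 0.8]
grip_width: 1.002
```

Emit:
{"api": "send_rows", "payload": {"targets": [{"slide": [0, -0.003, -0.044], "dr": [-7, 0, 0], "fingers": 1}, {"slide": [0, -0.011, -0.087], "dr": [-14, 0, 0], "fingers": 1}, {"slide": [0, -0.024, -0.129], "dr": [-21, 0, 0], "fingers": 1}, {"slide": [0, -0.042, -0.169], "dr": [-28, 0, 0], "fingers": 1}, {"slide": [0, -0.065, -0.206], "dr": [-35, 0, 0], "fingers": 1}]}}

```text
t: 2.35
tool_pos: [0.3599, -0.0047, 0.2476]
ee_rot: [0.503, 0.497, -0.502, 0.498]
contact_force: [0.6, 0.6, 0.3]
grip_width: 1.002
```

```bash
python3 - <<'E'
from h import *
st=manip.get_state();print(st['joint_positions'].round(3),st['tool_pos'])
print(plan([.526,.118,.22],np.radians(-4)))
E
```

```text
[ 0.644 -0.112 -0.604  1.84  -0.064  1.392  0.043] [ 0.35993933 -0.00468434  0.24755854]
(array([ 0.0278,  0.1647, -0.1245]), array([ 3.37,  0.  , -0.08]))
```

Emit:
{"api": "send_rows", "payload": {"targets": [{"slide": [0.006, 0.033, -0.025], "dr": [1, 0, 0], "fingers": 1}, {"slide": [0.012, 0.066, -0.05], "dr": [2, 0, 0], "fingers": 1}, {"slide": [0.018, 0.099, -0.075], "dr": [3.4, 0, 0], "fingers": 1}, {"slide": [0.024, 0.132, -0.1], "dr": [3.4, 0, 0], "fingers": 1}, {"slide": [0.028, 0.165, -0.125], "dr": [3.4, 0, 0], "fingers": 1}]}}

```text
t: 2.85
tool_pos: [0.5276, 0.1163, 0.2187]
ee_rot: [-0.519, -0.48, 0.519, -0.48]
contact_force: [0.3, -1.0, 0.6]
grip_width: 0.999
```

Emit:
{"api": "send_rows", "payload": {"targets": [{"slide": [0, 0, 0], "dr": [0, 0, 0], "fingers": 1}, {"slide": [0, 0, 0], "dr": [0, 0, 0], "fingers": 1}]}}

```text
t: 3.05
tool_pos: [0.526, 0.1164, 0.2183]
ee_rot: [-0.518, -0.482, 0.519, -0.48]
contact_force: [0.1, -0.8, -0.7]
grip_width: 0.998
```

```bash
python3 - <<'E'
from h import *
st=manip.get_state();print(st['tool_pos'],st['ee_rot'])
im=optics.camera('wrist');cv2.imwrite('pics/w1.png',im)
np.save('w1.npy',np.r_[st['tool_pos'],st['ee_rot']])
p,T=campose('wrist',st)
for n,z in [('socket_blue',.03),('socket_blue_top',.056),('socket_red',.03)]:
    for b in boxes_of('wrist',n)[:2]: print(n,b['confidence'],b['centre'],at_z(p,T,b['centre'],z))
E
```

```text
[0.52604055 0.11640048 0.21832897] [-0.51769466 -0.48195345  0.51863755 -0.48034175]
socket_blue 0.75 [278.8, 187.4] [0.52730493 0.11002615 0.03      ]
socket_blue_top 0.58 [282.4, 184.8] [0.53197095 0.11795833 0.056     ]
socket_red 0.84 [272.1, 245.3] [0.5129659  0.03404108 0.03      ]
```

View pics/w1.png

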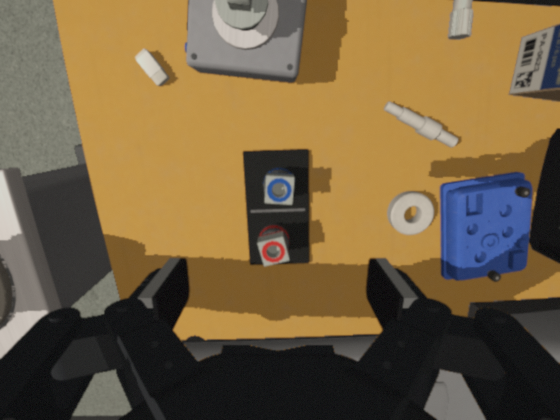

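```bash
cat >> h.py <<'E'
def ring(im,col='blue',roi=None):
    hsv=cv2.cvtColor(im,cv2.COLOR_BGR2HSV)
    if col=='blue': m=cv2.inRange(hsv,(100,110,60),(125,255,255))
    else: m=cv2.inRange(hsv,(0,130,80),(8,255,255))|cv2.inRange(hsv,(172,130,80),(180,255,255))
    if roi: k=np.zeros_like(m);k[roi[1]:roi[3],roi[0]:roi[2]]=1;m=m*k
    return m
E
python3 - <<'E'
from h import *
s=np.load('w1.npy');st=dict(tool_pos=s[:3],ee_rot=s[3:])
im=cv2.imread('pics/w1.png');p,T=campose('wrist',st)
m=ring(im,'blue',(255,165,305,210));c,_=cv2.findContours(m,cv2.RETR_EXTERNAL,cv2.CHAIN_APPROX_NONE)
c=max(c,key=cv2.contourArea);e=cv2.fitEllipse(c);print(e,at_z(p,T,e[0],.056))
cv2.imwrite('pics/w1z.png',cv2.resize(im[140:270,230:330],None,fx=5,fy=4.5,interpolation=cv2.INTER_CUBIC))
im=cv2.imread('pics/top0.png');p,T=campose('top')
m=ring(im,'blue',(295,185,320,215));c,_=cv2.findContours(m,cv2.RETR_EXTERNAL,cv2.CHAIN_APPROX_NONE)
c=max(c,key=cv2.contourArea);e=cv2.fitEllipse(c);print(e,at_z(p,T,e[0],.056))
E
```

```text
((278.8082580566406, 189.7315216064453), (21.81197738647461, 22.377992630004883), 75.7137222290039) [0.5274518  0.11251844 0.056     ]
((306.108154296875, 200.8976593017578), (10.286664009094238, 10.560617446899414), 166.47874450683594) [0.52646466 0.1138471  0.056     ]
```

Emit:
{"api": "send_rows", "payload": {"targets": [{"slide": [0.04, 0, 0], "dr": [0, 0, 0], "fingers": 1}, {"slide": [0.07, 0.002, 0], "dr": [0, 0, 0], "fingers": 1}, {"slide": [0.07, 0.002, 0], "dr": [0, 0, 0], "fingers": 1}, {"slide": [0.07, 0.002, 0], "dr": [0, 0, 0], "fingers": 1}]}}

```text
t: 3.65
tool_pos: [0.5283, 0.1148, 0.1503]
ee_rot: [0.519, 0.48, -0.519, 0.481]
contact_force: [-0.3, 0.4, 0.8]
grip_width: 1.001
```

```bash
python3 - <<'E'
from h import *
st=manip.get_state();print(st['tool_pos'],st['ee_rot'])
im=optics.camera('wrist');cv2.imwrite('pics/w2.png',im)
np.save('w2.npy',np.r_[st['tool_pos'],st['ee_rot']])
m=ring(im,'blue',(240,150,330,300));c,_=cv2.findContours(m,cv2.RETR_EXTERNAL,cv2.CHAIN_APPROX_NONE)
c=max(c,key=cv2.contourArea);e=cv2.fitEllipse(c);p,T=campose('wrist',st);print(e,at_z(p,T,e[0],.056))
r=regions_of('wrist','socket_blue');print([(x['confidence'],x['centre'],x['pixels'].sum()) for x in r])
x,y=map(int,e[0])
cv2.imwrite('pics/w2z.png',cv2.resize(im[y-50:y+50,x-60:x+60],None,fx=6,fy=6,interpolation=cv2.INTER_CUBIC))
print(x-60,y-50)
E
```

```text
[0.52827894 0.11480301 0.15032777] [ 0.51886232  0.48007032 -0.51875889  0.48083635]
((276.050537109375, 203.31039428710938), (27.137393951416016, 28.337671279907227), 91.81739807128906) [0.52740794 0.11229926 0.056     ]
[(0.86, [276.6, 198.7], np.int64(1502))]
216 153
```

View pics/w2z.png

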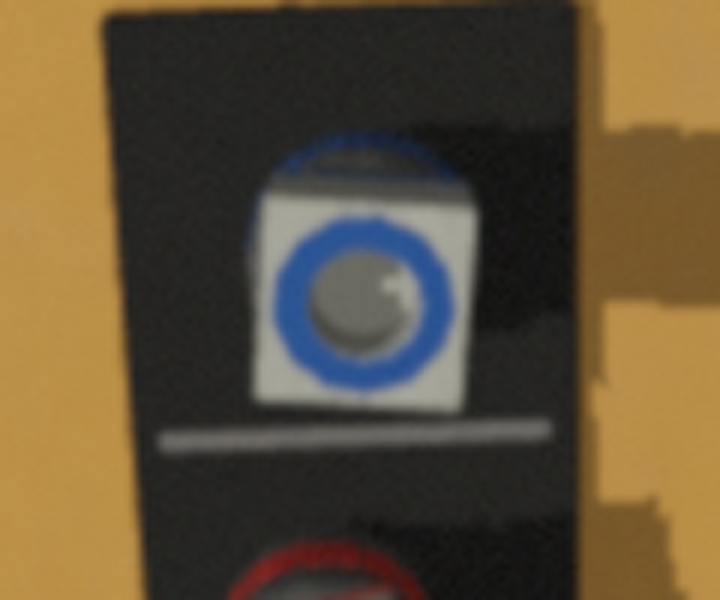

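View pics/w2.png

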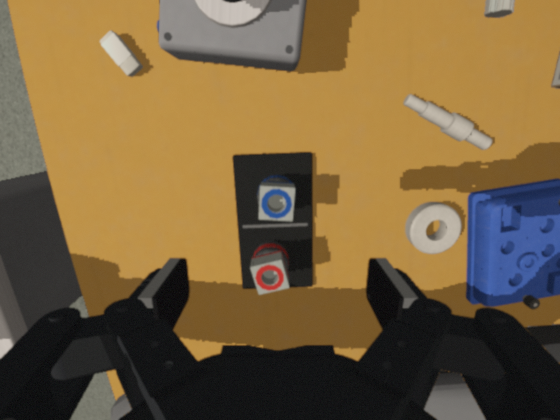

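```bash
python3 - <<'E'
from h import *
s=np.load('w2.npy');st=dict(tool_pos=s[:3],ee_rot=s[3:]);p,T=campose('wrist',st)
c=[at_z(p,T,(216+u/6,153+v/6),.056) for u,v in [(263,195),(475,208),(463,412),(255,400)]]
c=np.array(c);print(c,c.mean(0))
for i in range(4):
    d=c[(i+1)%4]-c[i];print(np.linalg.norm(d),np.degrees(np.arctan2(d[1],d[0])))
M=R.from_quat(s[3:]).as_matrix();print(M.round(4),np.degrees(np.arctan2(M[1,1],M[0,1])))
# project pads centre? red
E
```

```text
[[0.51390747 0.13025435 0.056     ]
 [0.5460745  0.12573304 0.056     ]
 [0.54217518 0.09314065 0.056     ]
 [0.50960642 0.09766034 0.056     ]] [0.52794089 0.1116971  0.056     ]
0.032483231045112276 -8.000924033505683
0.032824814269218947 -96.82238202034625
0.03288087234242171 172.09932051324634
0.03287657023418573 82.48278211067851
[[ 8.000e-04  9.971e-01 -7.670e-02]
 [-7.000e-04 -7.670e-02 -9.971e-01]
 [-1.000e+00  9.000e-04  6.000e-04]] -4.396481955113453
```

```bash
python3 - <<'E'
from h import *
print(plan([.5275,.1122,.07],np.radians(-7.7)))
E
```

```text
(array([ 0.0817, -0.0022,  0.0039]), array([ 3.34, -0.06, -0.23]))
```

Emit:
{"api": "send_rows", "payload": {"targets": [{"slide": [0.03, -0.001, 0.003], "dr": [3.3, 0, 0], "fingers": 1}, {"slide": [0.06, -0.001, 0.003], "dr": [3.3, 0, 0], "fingers": 1}, {"slide": [0.08, -0.001, 0.003], "dr": [3.3, 0, 0], "fingers": 1}, {"slide": [0.08, -0.001, 0.003], "dr": [3.3, 0, 0], "fingers": 1}]}}

```text
t: 4.15
tool_pos: [0.5259, 0.1119, 0.0683]
ee_rot: [-0.531, -0.466, 0.533, -0.465]
contact_force: [0.6, -0.1, 0.6]
grip_width: 1.001
```

```bash
python3 - <<'E'
from h import *
for i in range(3):
    st=manip.get_state();print(st['t'],st['tool_pos'],st['ee_rot'])
im=optics.camera('wrist');cv2.imwrite('pics/w3.png',im)
st2=manip.get_state();print(st2['tool_pos'])
m=ring(im,'blue',(220,150,350,330));c,_=cv2.findContours(m,cv2.RETR_EXTERNAL,cv2.CHAIN_APPROX_NONE)
c=max(c,key=cv2.contourArea);e=cv2.fitEllipse(c);p,T=campose('wrist',st);w=at_z(p,T,e[0],.056);print(e,w)
x,y=map(int,e[0]);print(x-60,y-50)
cv2.imwrite('pics/w3z.png',cv2.resize(im[y-50:y+50,x-60:x+60],None,fx=6,fy=6,interpolation=cv2.INTER_CUBIC))
print(plan([w[0],w[1],.0345],np.radians(-7.7),st))
E
```

```text
4.15 [0.52594324 0.11193108 0.0683115 ] [-0.53120186 -0.46597399  0.53323093 -0.46514257]
4.15 [0.52594324 0.11193108 0.0683115 ] [-0.53120186 -0.46597399  0.53323093 -0.46514257]
4.15 [0.52594324 0.11193108 0.0683115 ] [-0.53120186 -0.46597399  0.53323093 -0.46514257]
[0.52733295 0.11267162 0.06996839]
((278.8433532714844, 229.61358642578125), (37.9509391784668, 40.54795837402344), 89.69271850585938) [0.52748831 0.11221517 0.056     ]
218 179
(array([ 0.0338,  0.0016, -0.0005]), array([0.06, 0.08, 0.16]))
```

View pics/w3z.png

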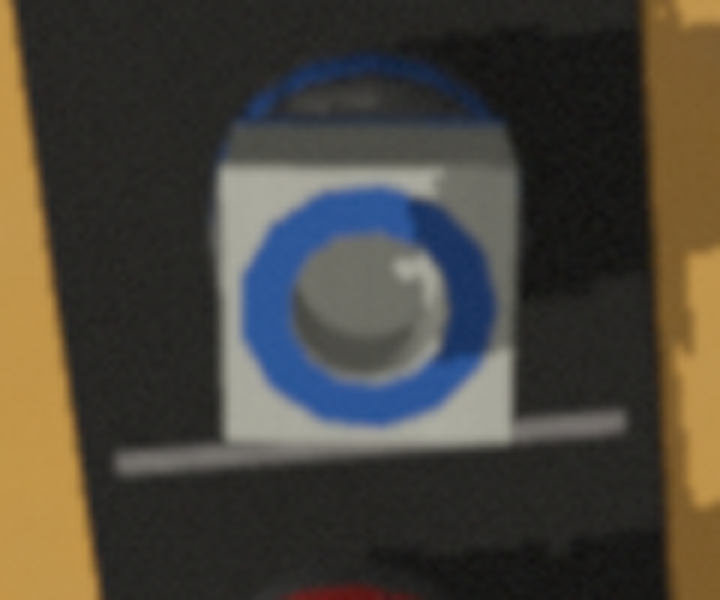

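View pics/w3.png

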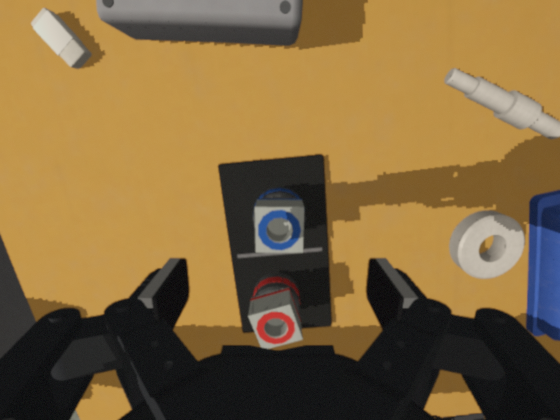

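Emit:
{"api": "send_rows", "payload": {"targets": [{"slide": [0.015, 0.001, 0], "dr": [0, 0, 0], "fingers": 1}, {"slide": [0.028, 0.001, 0], "dr": [0, 0, 0], "fingers": 1}, {"slide": [0.0345, 0.001, 0], "dr": [0, 0, 0], "fingers": 1}, {"slide": [0.0345, 0.001, 0], "dr": [0, 0, 0], "fingers": 1}], "grip_force": 40}}

```text
t: 4.6
tool_pos: [0.5271, 0.1122, 0.0336]
ee_rot: [-0.531, -0.466, 0.533, -0.465]
contact_force: [-0.1, 0.6, 0.0]
grip_width: 1.001
```

Emit:
{"api": "send_rows", "payload": {"targets": [{"slide": [0, 0, 0], "dr": [0, 0, 0], "fingers": 0.6}, {"slide": [0, 0, 0], "dr": [0, 0, 0], "fingers": 0.5}, {"slide": [0, 0, 0], "dr": [0, 0, 0], "fingers": 0.45}, {"slide": [0, 0, 0], "dr": [0, 0, 0], "fingers": 0.3}, {"slide": [0, 0, 0], "dr": [0, 0, 0], "fingers": 0.2}], "grip_force": 40}}

```text
t: 5.1
tool_pos: [0.5282, 0.1125, 0.035]
ee_rot: [0.532, 0.466, -0.532, 0.466]
contact_force: [-0.4, -0.1, 0.4]
grip_width: 0.199
```

Emit:
{"api": "send_rows", "payload": {"targets": [{"slide": [0, 0, 0], "dr": [0, 0, 0], "fingers": 0}, {"slide": [0, 0, 0], "dr": [0, 0, 0], "fingers": 0}, {"slide": [0, 0, 0], "dr": [0, 0, 0], "fingers": 0}, {"slide": [0, 0, 0], "dr": [0, 0, 0], "fingers": 0}], "grip_force": 60}}

```text
t: 5.5
tool_pos: [0.528, 0.1125, 0.0348]
ee_rot: [-0.532, -0.466, 0.532, -0.466]
contact_force: [0.4, -1.1, 0.0]
grip_width: 0.004
```

```bash
python3 - <<'E'
from h import *
st=manip.get_state();print(st)
im=optics.camera('wrist');cv2.imwrite('pics/w4.png',im[:, :])
E
```

```text
{'t': 5.5, 'joint_positions': array([ 0.25815502,  0.53440466, -0.68348326,  1.73832652,  0.38988325,
        1.0088418 , -0.70189838]), 'qd': array([ 6.64684925e-04, -6.07364131e-04,  1.24877442e-05,  1.00617487e-04,
        8.48098896e-04,  6.41883275e-04, -7.42449703e-04]), 'joint_torque': array([ 1.10728193e-03, -3.85408938e+01, -7.50507653e+00, -1.86573493e+01,
        1.03631301e-02,  2.35382591e-03,  2.33528482e-05]), 'tool_pos': array([0.52804984, 0.11254223, 0.03476095]), 'ee_rot': array([-0.53213826, -0.46563806,  0.53217732, -0.46561504]), 'contact_force': array([ 0.37777869, -1.07039573,  0.02055462]), 'moment': array([ 0.00152779, -0.00480484, -0.01223163]), 'grip_width': 0.003552964145470326}
```

View pics/w4.png

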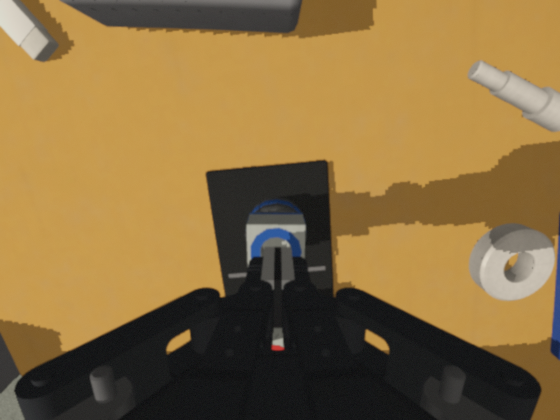

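```bash
python3 - <<'E'
from h import *
st=manip.get_state();p,T=campose('wrist',st)
im=cv2.imread('pics/w4.png')
tp=np.array(st['tool_pos'])
M=R.from_quat(st['ee_rot']).as_matrix()
for x in [0,-.019,-.05,-.073]: print(x,proj(p,T,tp+M@[x,0,0]))
for y in [-11e-3,11e-3]: print(y,proj(p,T,tp+M@[0,0,y]))
c,s=optics.camera('top'),optics.camera('side')
cv2.imwrite('pics/t4z.png',cv2.resize(c[140:260,240:400],None,fx=5,fy=5,interpolation=cv2.INTER_CUBIC))
cv2.imwrite('pics/s4z.png',cv2.resize(s[120:270,210:410],None,fx=4,fy=4,interpolation=cv2.INTER_CUBIC))
x,y=275,250
cv2.imwrite('pics/w4z.png',cv2.resize(im[y-70:y+50,x-80:x+80],None,fx=5,fy=5,interpolation=cv2.INTER_CUBIC))
p,T=campose('side');print('side tcp',proj(p,T,tp),proj(p,T,[.5275,.112,.056]))
E
```

```text
0 [276.49858172 236.89630766]
-0.019 [276.39890091 248.81535383]
-0.05 [276.18168279 274.82923837]
-0.073 [275.95191152 302.40846459]
-0.011 [276.47639977 220.19640653]
0.011 [276.52030376 253.05578539]
side tcp [284.84426742 218.59071598] [285.4025473  208.49788082]
```

View pics/w4z.png

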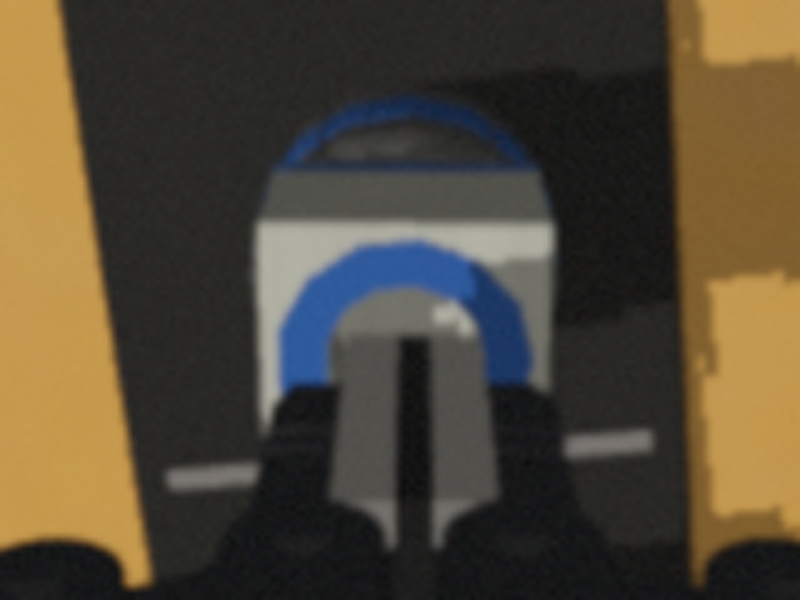

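View pics/s4z.png

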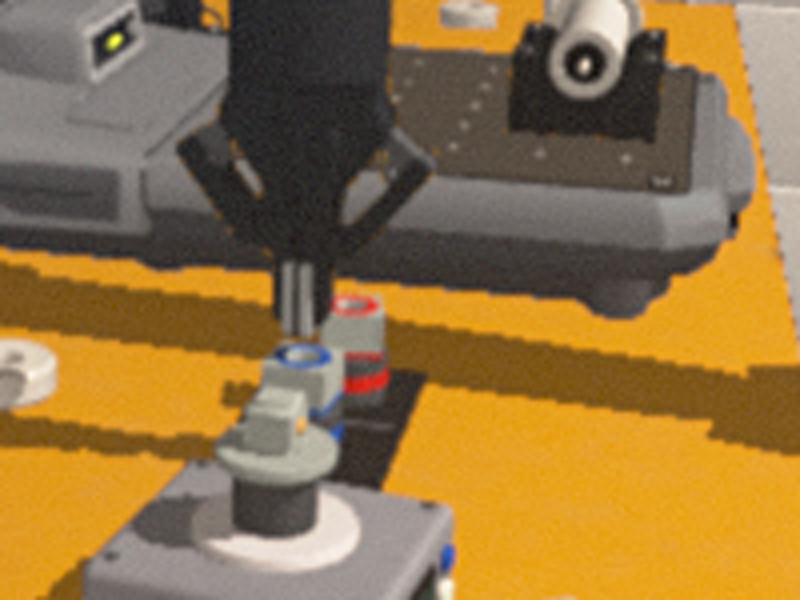

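View pics/t4z.png

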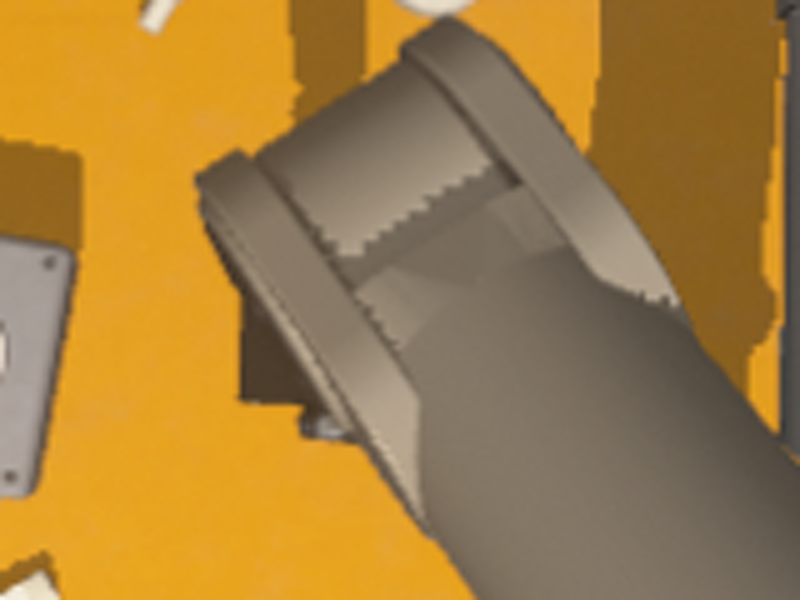

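```bash
python3 - <<'E'
from h import *
st=manip.get_state();a=campose('wrist',st);b=campose('side')
def tri(u,v):
    o1,d1=ray(*a,u);o2,d2=ray(*b,v);d1/=np.linalg.norm(d1);d2/=np.linalg.norm(d2)
    s=np.linalg.lstsq(np.c_[d1,-d2],o2-o1,rcond=None)[0];print(u,v,o1+s[0]*d1,o2+s[1]*d2)
tri((278,247.5),(284.5,203.7))
tri((275+5/5,250-70+225/5),(285.7,208.7))
# project cands for tip corner
tp=np.array(st['tool_pos']);M=R.from_quat(st['ee_rot']).as_matrix()
for x in [0,-.01,-.02,-.03,-.04]:
    for z in (-.011,0): print(x,z,proj(*a,tp+M@[x,0,z]),proj(*b,tp+M@[x,0,z]))
    print('open',[proj(*a,tp+M@[x,y,z]).round(0) for y in(-.0425,.0425) for z in (-.011,)])
E
```

```text
(278, 247.5) (284.5, 203.7) [0.52988165 0.11929919 0.06841149] [0.52833564 0.11895077 0.06864006]
(276.0, 225.0) (285.7, 208.7) [0.53015824 0.12922638 0.06148719] [0.52429365 0.12797882 0.06219211]
0 -0.011 [276.4764035  220.19640612] [283.13003717 220.68552442]
0 0 [276.49858548 236.89630693] [284.83259383 218.58542848]
open [array([208., 220.]), array([345., 220.])]
-0.01 -0.011 [276.42427927 225.36570868] [283.23122397 215.94906291]
-0.01 0 [276.44862604 242.86864667] [284.93970013 213.89026114]
open [array([204., 225.]), array([349., 225.])]
-0.02 -0.011 [276.36618524 231.12967893] [283.33328859 211.17327729]
-0.02 0 [276.39307171 249.51325516] [285.04773005 209.15650158]
open [array([200., 231.]), array([353., 231.])]
-0.03 -0.011 [276.30104123 237.59643585] [283.43624366 206.35762091]
-0.03 0 [276.33093678 256.94924385] [285.1566968  204.38361859]
open [array([195., 238.]), array([357., 237.])]
-0.04 -0.011 [276.22749206 244.90177228] [283.54010207 201.50153611]
-0.04 0 [276.26099254 265.32528302] [285.26661384 199.57107034]
open [array([190., 245.]), array([363., 245.])]
```

Emit:
{"api": "send_rows", "payload": {"targets": [{"slide": [0, 0, 0], "dr": [0, 0, 0], "fingers": 1}, {"slide": [0, 0, 0], "dr": [0, 0, 0], "fingers": 1}, {"slide": [0, 0, 0], "dr": [0, 0, 0], "fingers": 1}, {"slide": [0, 0, 0], "dr": [0, 0, 0], "fingers": 1}, {"slide": [0, 0, 0], "dr": [0, 0, 0], "fingers": 1}]}}

```text
t: 6.15
tool_pos: [0.5281, 0.1126, 0.0348]
ee_rot: [0.532, 0.466, -0.532, 0.466]
contact_force: [0.1, 0.5, -0.9]
grip_width: 0.848
```

Emit:
{"api": "send_rows", "payload": {"targets": [{"slide": [0.01, 0, 0], "dr": [0, 0, 0], "fingers": 1}, {"slide": [0.02, 0, 0], "dr": [0, 0, 0], "fingers": 1}, {"slide": [0.03, 0, 0], "dr": [0, 0, 0], "fingers": 0.6}, {"slide": [0.03, 0, 0], "dr": [0, 0, 0], "fingers": 0.6}, {"slide": [0.03, 0, 0], "dr": [0, 0, 0], "fingers": 0.6}]}}

```text
t: 6.65
tool_pos: [0.5276, 0.1125, 0.0041]
ee_rot: [-0.532, -0.466, 0.532, -0.465]
contact_force: [-1.2, 0.1, 0.5]
grip_width: 0.601
```

```bash
python3 - <<'E'
from h import *
st=manip.get_state();print(st['tool_pos'],st['grip_width'],st['contact_force'])
im=optics.camera('wrist');s=optics.camera('side')
a=np.hstack([cv2.resize(s[150:250,220:350],(520,400),interpolation=cv2.INTER_CUBIC)]);cv2.imwrite('pics/s5.png',a)
cv2.imwrite('pics/w5.png',cv2.resize(im[190:340,180:380],None,fx=4,fy=4,interpolation=cv2.INTER_CUBIC))
E
```

```text
[0.52756441 0.1125225  0.0041078 ] 0.6006440585112687 [-1.2228885   0.06653522  0.45327424]
```

View pics/w5.png

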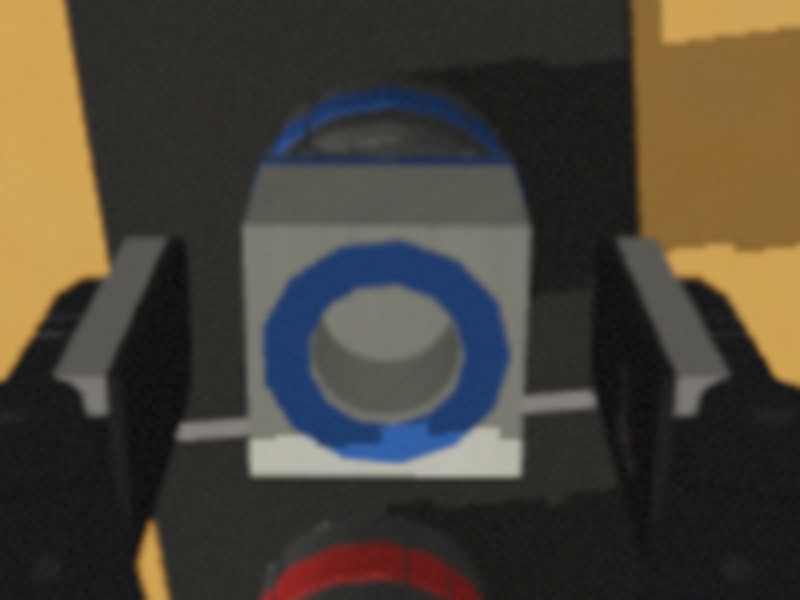

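View pics/s5.png

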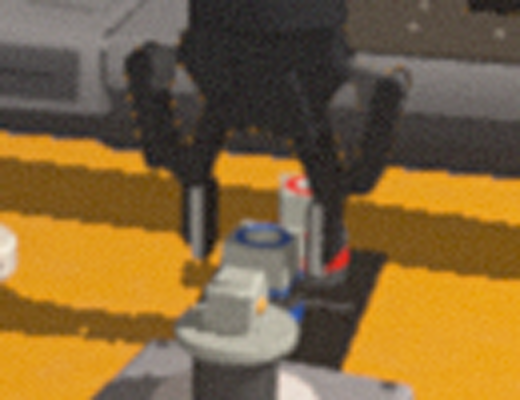

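```bash
python3 - <<'E'
from h import *
b=campose('side')
for dx in(.0255,-.0255):
  for z in (.036,.041,.046):
    for dy in (-.011,0,.011):
      c=np.cos(np.radians(-7.7));s=np.sin(np.radians(-7.7))
      print(dx,z,dy,proj(*b,np.array([.5275+dx*c-dy*s,.1122+dx*s+dy*c,z])).round(1))
E
```

```text
0.0255 0.036 -0.011 [274.7 214.2]
0.0255 0.036 0 [272.9 216.2]
0.0255 0.036 0.011 [271.1 218.3]
0.0255 0.041 -0.011 [274.7 211.9]
0.0255 0.041 0 [272.9 213.9]
0.0255 0.041 0.011 [271.1 215.9]
0.0255 0.046 -0.011 [274.7 209.6]
0.0255 0.046 0 [272.9 211.5]
0.0255 0.046 0.011 [271.1 213.5]
-0.0255 0.036 -0.011 [299.2 217.7]
-0.0255 0.036 0 [297.7 219.8]
-0.0255 0.036 0.011 [296.1 221.9]
-0.0255 0.041 -0.011 [299.3 215.4]
-0.0255 0.041 0 [297.7 217.4]
-0.0255 0.041 0.011 [296.1 219.5]
-0.0255 0.046 -0.011 [299.4 213. ]
-0.0255 0.046 0 [297.8 215. ]
-0.0255 0.046 0.011 [296.2 217.1]
```

Emit:
{"api": "send_rows", "payload": {"targets": [{"slide": [0.002, 0, 0], "dr": [0, 0, 0], "fingers": 0.5}, {"slide": [0.002, 0, 0], "dr": [0, 0, 0], "fingers": 0.4}, {"slide": [0.002, 0, 0], "dr": [0, 0, 0], "fingers": 0.3}, {"slide": [0.002, 0, 0], "dr": [0, 0, 0], "fingers": 0.2}, {"slide": [0.002, 0, 0], "dr": [0, 0, 0], "fingers": 0}], "grip_force": 50}}

```text
t: 7.25
tool_pos: [0.5283, 0.1127, 0.0031]
ee_rot: [0.532, 0.466, -0.532, 0.466]
contact_force: [-0.9, 0.0, 2.9]
grip_width: 0.364
```

```bash
python3 - <<'E'
from h import *
st=manip.get_state();print(st['tool_pos'],st['grip_width'],st['contact_force'])
im=optics.camera('wrist');s=optics.camera('side')
a=np.hstack([cv2.resize(s[150:250,220:350],(520,400),interpolation=cv2.INTER_CUBIC)]);cv2.imwrite('pics/s6.png',a)
cv2.imwrite('pics/w6.png',cv2.resize(im[190:340,180:380],None,fx=4,fy=4,interpolation=cv2.INTER_CUBIC))
E
```

```text
[0.52829692 0.11269378 0.00310316] 0.364324336368297 [-0.93590886  0.01225775  2.88879596]
```

View pics/w6.png

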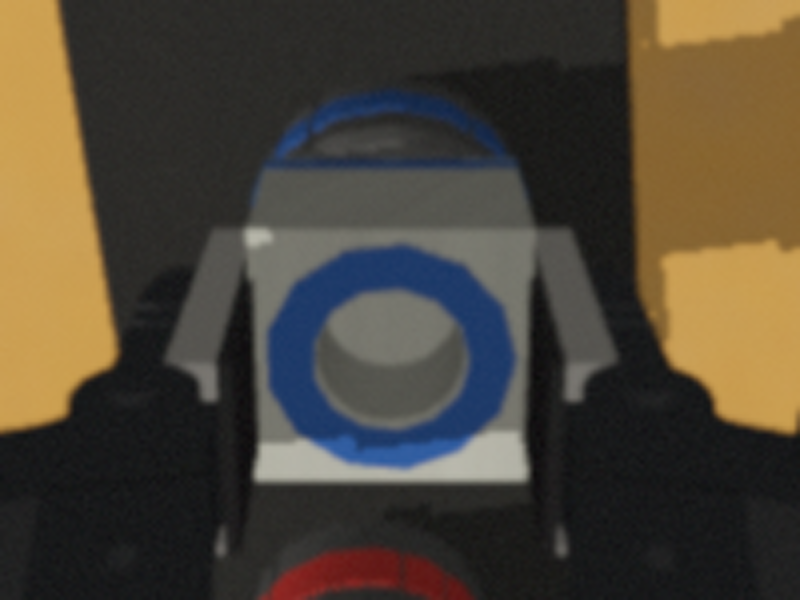

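View pics/s6.png

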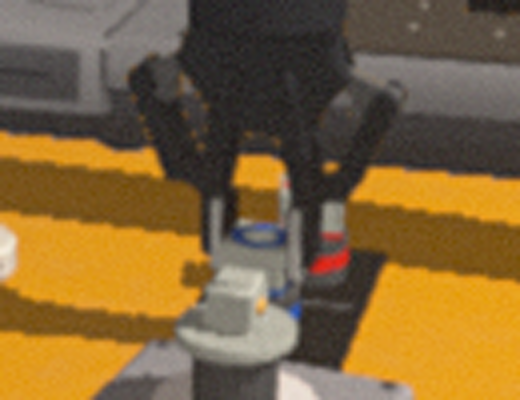

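Emit:
{"api": "send_rows", "payload": {"targets": [{"slide": [0, 0, 0], "dr": [0, 0, 0], "fingers": 0}, {"slide": [-0.01, 0, 0], "dr": [0, 0, 0], "fingers": 0}, {"slide": [-0.04, 0, 0], "dr": [0, 0, 0], "fingers": 0}, {"slide": [-0.08, 0, 0], "dr": [0, 0, 0], "fingers": 0}, {"slide": [-0.12, 0, 0], "dr": [0, 0, 0], "fingers": 0}], "grip_force": 60}}

```text
t: 7.85
tool_pos: [0.5269, 0.1121, 0.1234]
ee_rot: [-0.531, -0.466, 0.533, -0.465]
contact_force: [0.3, -0.5, -2.9]
grip_width: 0.36
```

Emit:
{"api": "send_rows", "payload": {"targets": [{"slide": [-0.02, 0, -0.01], "dr": [0.5, 0, 0], "fingers": 0}, {"slide": [-0.04, -0.005, -0.04], "dr": [1, 0, 0], "fingers": 0}, {"slide": [-0.04, -0.01, -0.07], "dr": [2, 0, 0], "fingers": 0}, {"slide": [-0.04, -0.01, -0.09], "dr": [2, 0, 0], "fingers": 0}, {"slide": [-0.04, -0.01, -0.09], "dr": [2, 0, 0], "fingers": 0}]}}

```text
t: 8.35
tool_pos: [0.5285, 0.2078, 0.1631]
ee_rot: [0.539, 0.459, -0.538, 0.457]
contact_force: [0.0, 0.2, -2.0]
grip_width: 0.36
```

Emit:
{"api": "send_rows", "payload": {"targets": [{"slide": [0, 0, 0], "dr": [0, 0, 0], "fingers": 0}, {"slide": [0, 0, 0], "dr": [0, 0, 0], "fingers": 0}]}}

```text
t: 8.55
tool_pos: [0.5302, 0.2012, 0.1622]
ee_rot: [-0.54, -0.455, 0.541, -0.456]
contact_force: [0.3, -0.7, -2.7]
grip_width: 0.365
```

```bash
python3 - <<'E'
from h import *
st=manip.get_state();print(st['tool_pos'],st['ee_rot'],st['grip_width'],st['contact_force'])
im=optics.camera('wrist');cv2.imwrite('pics/w7.png',im);np.save('w7.npy',np.r_[st['tool_pos'],st['ee_rot']])
p,T=campose('wrist',st)
for n,z in [('drive_tip',.1145),('drive_seat',.094)]:
  for b in boxes_of('wrist',n)[:2]: print(n,b['confidence'],b['centre'],at_z(p,T,b['centre'],z))
E
```

```text
[0.53017436 0.20115696 0.1622098 ] [-0.53992827 -0.45547088  0.54132602 -0.45605908] 0.36461667456580943 [ 0.34910052 -0.70025565 -2.69054843]
drive_tip 0.78 [227.6, 93.5] [0.51127846 0.29522249 0.1145    ]
drive_seat 0.78 [225.2, 95.3] [0.50634317 0.29675119 0.094     ]
drive_seat 0.27 [277.0, 263.3] [0.52168782 0.15065069 0.094     ]
```

View pics/w7.png

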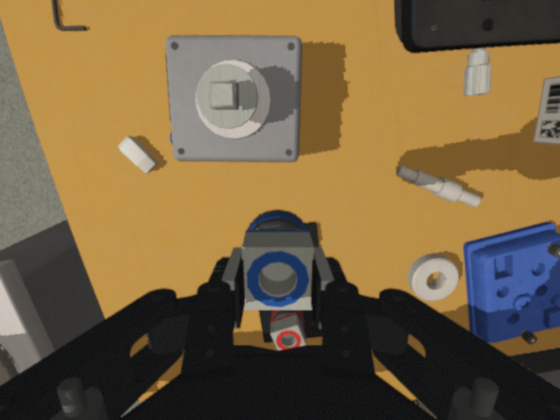

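```bash
python3 - <<'E'
from h import *
im=cv2.imread('pics/w7.png')
cv2.imwrite('pics/w7z.png',cv2.resize(im[50:145,170:295],None,fx=6,fy=6,interpolation=cv2.INTER_CUBIC))
cv2.imwrite('pics/w7y.png',cv2.resize(im[195:325,210:345],None,fx=5,fy=4.5,interpolation=cv2.INTER_CUBIC))
E
```

```text
(no output)
```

View pics/w7z.png

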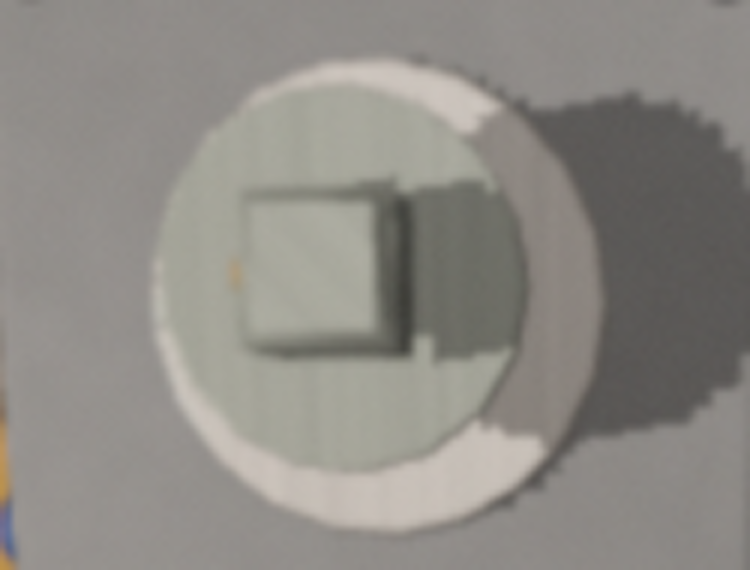

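View pics/w7y.png

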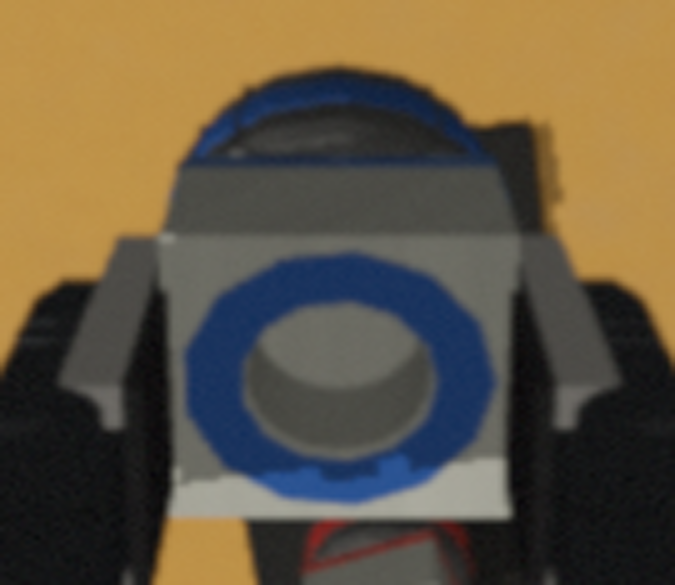

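```bash
python3 - <<'E'
from h import *
s=np.load('w7.npy');st=dict(tool_pos=s[:3],ee_rot=s[3:]);p,T=campose('wrist',st)
U=lambda u,v:(170+(u+.5)/6-.5,50+(v+.5)/6-.5)
c=np.array([at_z(p,T,U(*q),.1145) for q in [(247,197),(377,199),(374,335),(246,337)]]);print(c,c.mean(0))
for i in range(4):
    d=c[(i+1)%4]-c[i];print(np.linalg.norm(d),np.degrees(np.arctan2(d[1],d[0])))
e=np.array([at_z(p,T,U(*q),.094) for q in [(160,280),(525,280),(345,84),(345,470),(230,118),(460,430),(225,430)]])
A=np.c_[2*e[:,:2],np.ones(len(e))];x=np.linalg.lstsq(A,(e[:,:2]**2).sum(1),rcond=None)[0];print('disc',x[:2],np.sqrt(x[2]+x[:2]@x[:2]))
# tester top corners screws in w7: (174,46),(291,45),(292,152),(181,153)
q=np.array([at_z(p,T,u,.056) for u in [(174,46),(291,45),(292,152),(181,153)]]);print(q.mean(0))
for i in range(4):
    d=q[(i+1)%4]-q[i];print(np.linalg.norm(d),np.degrees(np.arctan2(d[1],d[0])))
# held socket: ring
im=cv2.imread('pics/w7.png');m=ring(im,'blue',(235,250,325,310))
M=R.from_quat(s[3:]).as_matrix();print('yaw',np.degrees(np.arctan2(M[1,1],M[0,1])))
cc,_=cv2.findContours(m,cv2.RETR_EXTERNAL,cv2.CHAIN_APPROX_NONE);cc=max(cc,key=cv2.contourArea);el=cv2.fitEllipse(cc);print(el)
zt=s[2]+.053;w=at_z(p,T,el[0],zt);print('ring tool',M.T@(w-s[:3]))
V=lambda u,v:(210+(u+.5)/5-.5,195+(v+.5)/4.5-.5)
k=np.array([M.T@(at_z(p,T,V(*a),zt)-s[:3]) for a in [(160,237),(520,237),(512,517),(170,517)]]);print(k,k.mean(0))
E
```

```text
[[0.50114946 0.30455206 0.1145    ]
 [0.51608877 0.30163814 0.1145    ]
 [0.51263761 0.28679656 0.1145    ]
 [0.49757782 0.28925562 0.1145    ]] [0.50686342 0.29556059 0.1145    ]
0.015220845633611197 -11.036990183900402
0.015237556465041277 -103.09055221984431
0.015259234646486099 170.7261968012296
0.015707882891799082 76.85721373880214
disc [0.50699601 0.29564615] 0.023766985141559678
[0.50777725 0.29528838 0.056     ]
0.10101325695525572 -9.780169715684771
0.0912060126589276 -98.57093429847848
0.10370112494020668 170.60274441323045
0.09188189138129221 79.74541745446358
yaw -9.736239981770751
((277.1805725097656, 278.6530456542969), (53.57416915893555, 59.89894104003906), 89.36498260498047)
ring tool [-0.05299974  0.00051841  0.00034688]
[[-0.0530215  -0.01531867 -0.01521738]
 [-0.05304196  0.01674477 -0.01521516]
 [-0.05297662  0.01709907  0.01680748]
 [-0.05295581 -0.01549639  0.01681192]] [-0.05299897  0.0007572   0.00079672]
```

```bash
python3 - <<'E'
from h import *
st=manip.get_state();print(st['tool_pos'])
print(plan([.4986,.2520,.128],np.radians(-10.3)))
E
```

```text
[0.53034453 0.20150267 0.16253807]
(array([ 0.0345, -0.0398, -0.0444]), array([0.55, 0.06, 0.01]))
```

Emit:
{"api": "send_rows", "payload": {"targets": [{"slide": [0.01, -0.013, -0.015], "dr": [0.5, 0, 0], "fingers": 0}, {"slide": [0.02, -0.026, -0.03], "dr": [0.5, 0, 0], "fingers": 0}, {"slide": [0.0345, -0.04, -0.0445], "dr": [0.5, 0, 0], "fingers": 0}, {"slide": [0.0345, -0.04, -0.0445], "dr": [0.5, 0, 0], "fingers": 0}, {"slide": [0.0345, -0.04, -0.0445], "dr": [0.5, 0, 0], "fingers": 0}]}}

```text
t: 9.2
tool_pos: [0.4982, 0.2529, 0.1282]
ee_rot: [-0.542, -0.454, 0.542, -0.454]
contact_force: [-0.5, -1.0, -1.9]
grip_width: 0.358
```

```bash
python3 - <<'E'
from h import *
st=manip.get_state();print(st['tool_pos'],st['ee_rot'],st['grip_width'],st['contact_force'])
im=optics.camera('wrist');cv2.imwrite('pics/w8.png',im);np.save('w8.npy',np.r_[st['tool_pos'],st['ee_rot']])
cv2.imwrite('pics/w8z.png',cv2.resize(im[100:225,210:335],None,fx=6,fy=4.8,interpolation=cv2.INTER_CUBIC))
E
```

```text
[0.49821608 0.25293059 0.12816905] [-0.54186021 -0.45369395  0.54238517 -0.45427706] 0.3582014183266625 [-0.45107829 -0.95819548 -1.89528642]
```

View pics/w8.png

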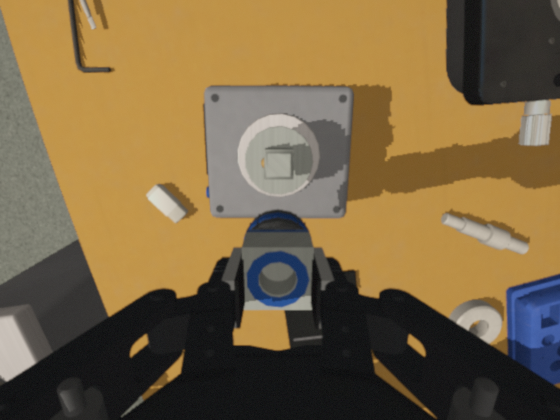

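View pics/w8z.png

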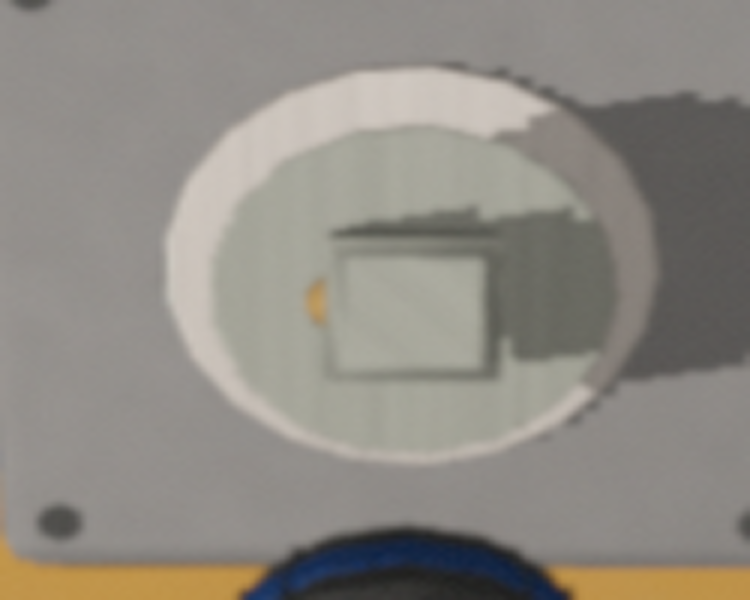

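```bash
python3 - <<'E'
from h import *
s=np.load('w8.npy');st=dict(tool_pos=s[:3],ee_rot=s[3:]);p,T=campose('wrist',st);M=R.from_quat(s[3:]).as_matrix()
print('yaw',np.degrees(np.arctan2(M[1,1],M[0,1])))
U=lambda u,v:(210+(u+.5)/6-.5,100+(v+.5)/4.8-.5)
def sq(pts,z):
    c=np.array([at_z(p,T,U(*q),z) for q in pts]);print('c',c.mean(0),'tool',M.T@(c.mean(0)-s[:3]))
    for i in range(4):
        d=c[(i+1)%4]-c[i];print('  ',np.linalg.norm(d),np.degrees(np.arctan2(d[1],d[0]))%90-90)
sq([(340,255),(487,253),(487,373),(335,376)],.1145)
sq([(333,235),(500,233),(497,377),(325,378)],.111)
e=np.array([at_z(p,T,U(*q),.094) for q in [(213,285),(617,285),(415,125),(410,463),(300,150)]])
A=np.c_[2*e[:,:2],np.ones(len(e))];x=np.linalg.lstsq(A,(e[:,:2]**2).sum(1),rcond=None)[0];print('disc',x[:2],np.sqrt(x[2]+x[:2]@x[:2]))
print('disc tool',M.T@(np.r_[x[:2],.094]-s[:3]))
im=cv2.imread('pics/w8.png');m=ring(im,'blue',(235,250,325,310))
cc,_=cv2.findContours(m,cv2.RETR_EXTERNAL,cv2.CHAIN_APPROX_NONE);cc=max(cc,key=cv2.contourArea);el=cv2.fitEllipse(cc);print(el)
print('ring tool',M.T@(at_z(p,T,el[0],s[2]+.053)-s[:3]))
E
```

```text
yaw -10.112896182300721
c [0.50698309 0.29524369 0.1145    ] tool [ 0.01362178  0.00119899 -0.04321009]
   0.015352488206613191 -9.170763786321103
   0.015815628708256372 -9.485626655885397
   0.016220562125886667 -8.709685275344441
   0.015974460487207333 -12.596181443074542
c [0.50726511 0.29586218 0.111     ] tool [ 0.01712108  0.00136748 -0.04387233]
   0.017699430883208488 -9.286823997057525
   0.0192745474031454 -10.35096571347978
   0.01869651817503911 -9.715928064018357
   0.019179092472617912 -13.336712426717426
disc [0.50719529 0.29505642] 0.02417314125634684
disc tool [ 0.03412196  0.00143759 -0.04308551]
((277.1598205566406, 278.68310546875), (53.534332275390625, 59.951332092285156), 89.43526458740234)
ring tool [-0.05299956  0.00052049  0.00035701]
```

Emit:
{"api": "send_rows", "payload": {"targets": [{"slide": [0, 0.0007, -0.015], "dr": [0, 0, 0], "fingers": 0}, {"slide": [0, 0.0007, -0.03], "dr": [0, 0, 0], "fingers": 0}, {"slide": [0, 0.0007, -0.044], "dr": [0, 0, 0], "fingers": 0}, {"slide": [0.008, 0.0007, -0.044], "dr": [0, 0, 0], "fingers": 0}, {"slide": [0.008, 0.0007, -0.044], "dr": [0, 0, 0], "fingers": 0}]}}

```text
t: 9.75
tool_pos: [0.5061, 0.2955, 0.1189]
ee_rot: [-0.541, -0.454, 0.543, -0.454]
contact_force: [-0.8, -0.5, -1.8]
grip_width: 0.365
```

```bash
python3 - <<'E'
from h import *
st=manip.get_state();print(st['tool_pos'],st['ee_rot'],st['grip_width'],st['contact_force'])
s=optics.camera('side');cv2.imwrite('pics/s9z.png',cv2.resize(s[170:280,210:350],None,fx=5,fy=5,interpolation=cv2.INTER_CUBIC))
im=optics.camera('wrist');cv2.imwrite('pics/w9z.png',cv2.resize(im[190:320,200:360],None,fx=5,fy=4.5,interpolation=cv2.INTER_CUBIC))
E
```

```text
[0.50614167 0.29545436 0.11890062] [-0.54115333 -0.4536604   0.54334113 -0.45401073] 0.3648505321413732 [-0.8311355  -0.49855453 -1.84754974]
```

View pics/s9z.png

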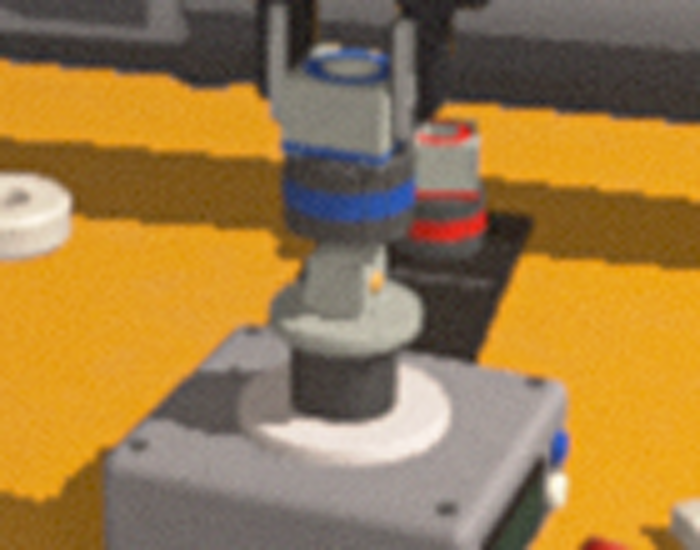

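View pics/w9z.png

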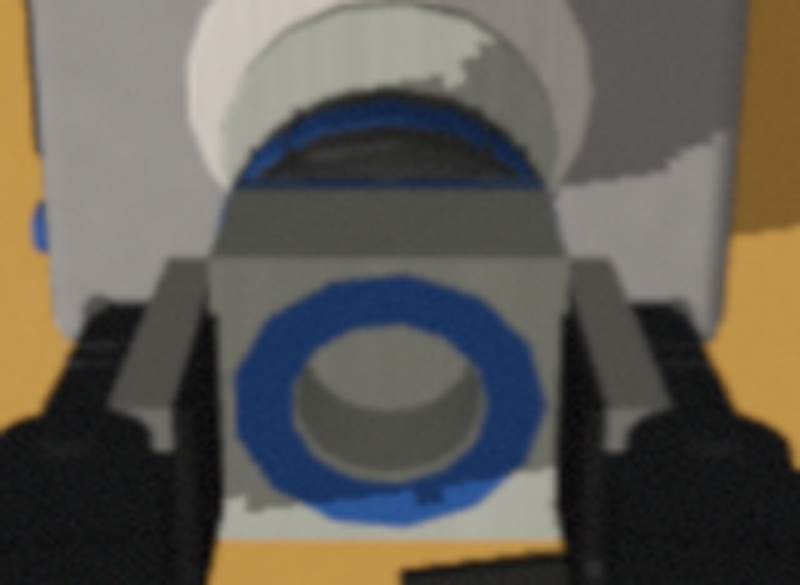

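```bash
python3 - <<'E'
from h import *
b=campose('side')
for z in (.094,.1145,.135,.172): print(z,proj(*b,np.array([.507,.2955,z])),((proj(*b,np.array([.507,.2955,z]))-[210,170])*5).round(0))
E
```

```text
0.094 [278.79660668 230.21675307] [344. 301.]
0.1145 [279.01184759 218.0945158 ] [345. 240.]
0.135 [279.23187353 205.71101905] [346. 179.]
0.172 [279.64168503 182.66813927] [348.  63.]
```

Emit:
{"api": "send_rows", "payload": {"targets": [{"slide": [0.002, 0, 0], "dr": [0, 0, 0], "fingers": 0}, {"slide": [0.004, 0, 0], "dr": [0, 0, 0], "fingers": 0}, {"slide": [0.006, 0, 0], "dr": [0, 0, 0], "fingers": 0}, {"slide": [0.008, 0, 0], "dr": [0, 0, 0], "fingers": 0}, {"slide": [0.01, 0, 0], "dr": [0, 0, 0], "fingers": 0}]}}

```text
t: 10.35
tool_pos: [0.5065, 0.2967, 0.1101]
ee_rot: [-0.542, -0.454, 0.542, -0.454]
contact_force: [0.6, -0.2, -2.2]
grip_width: 0.361
```

Emit:
{"api": "send_rows", "payload": {"targets": [{"slide": [0.001, 0, 0], "dr": [0, 0, 0], "fingers": 0}, {"slide": [0.002, 0, 0], "dr": [0, 0, 0], "fingers": 0}, {"slide": [0.003, 0, 0], "dr": [0, 0, 0], "fingers": 0}, {"slide": [0.003, 0, 0], "dr": [0, 0, 0], "fingers": 0}]}}

```text
t: 10.75
tool_pos: [0.5065, 0.2968, 0.1071]
ee_rot: [-0.542, -0.454, 0.542, -0.454]
contact_force: [-0.3, 0.6, -2.0]
grip_width: 0.36
```

```bash
cat > look.py <<'E'
import sys
from h import *
n=sys.argv[1]
st=manip.get_state();print(st['t'],st['tool_pos'],st['grip_width'],st['contact_force'].round(2),st['moment'].round(3))
s=optics.camera('side');cv2.imwrite(f'pics/s{n}.png',s);cv2.imwrite(f'pics/s{n}z.png',cv2.resize(s[170:280,210:350],None,fx=5,fy=5,interpolation=cv2.INTER_CUBIC))
E
python3 look.py 10
```

```text
10.75 [0.50648181 0.29679273 0.10714072] 0.3600819964431086 [-0.34  0.59 -2.01] [-0.002 -0.007  0.037]
```

View pics/s10z.png

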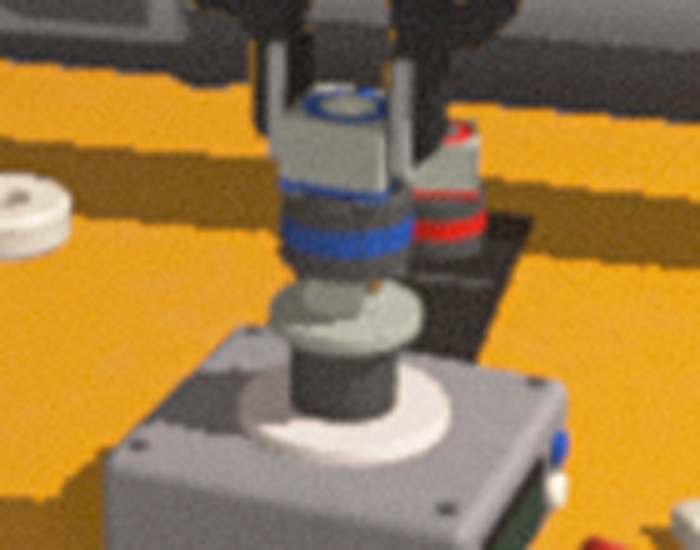

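Emit:
{"api": "send_rows", "payload": {"targets": [{"slide": [0.0015, 0, 0], "dr": [0, 0, 0], "fingers": 0}, {"slide": [0.003, 0, 0], "dr": [0, 0, 0], "fingers": 0}, {"slide": [0.0045, 0, 0], "dr": [0, 0, 0], "fingers": 0}, {"slide": [0.006, 0, 0], "dr": [0, 0, 0], "fingers": 0}, {"slide": [0.007, 0, 0], "dr": [0, 0, 0], "fingers": 0}]}}

```text
t: 11.3
tool_pos: [0.5063, 0.2965, 0.1]
ee_rot: [-0.542, -0.454, 0.542, -0.454]
contact_force: [0.2, -1.5, -0.6]
grip_width: 0.357
```

Emit:
{"api": "send_rows", "payload": {"targets": [{"slide": [0.001, 0, 0], "dr": [0, 0, 0], "fingers": 0}, {"slide": [0.002, 0, 0], "dr": [0, 0, 0], "fingers": 0}, {"slide": [0.003, 0, 0], "dr": [0, 0, 0], "fingers": 0}]}}

```text
t: 11.6
tool_pos: [0.5063, 0.2966, 0.0975]
ee_rot: [-0.542, -0.454, 0.542, -0.454]
contact_force: [-1.7, -1.2, -0.2]
grip_width: 0.358
```

Emit:
{"api": "send_rows", "payload": {"targets": [{"slide": [0.001, 0, 0], "dr": [0, 0, 0], "fingers": 0}, {"slide": [0.002, 0, 0], "dr": [0, 0, 0], "fingers": 0}]}}

```text
t: 11.8
tool_pos: [0.5063, 0.2967, 0.0956]
ee_rot: [-0.542, -0.454, 0.542, -0.454]
contact_force: [-2.3, -2.6, 2.7]
grip_width: 0.357
```

```bash
python3 look.py 11
```

```text
11.8 [0.5063005  0.29665612 0.09557416] 0.35713901002077614 [-2.28 -2.56  2.67] [-0.609  0.688 -0.058]
```

View pics/s11z.png

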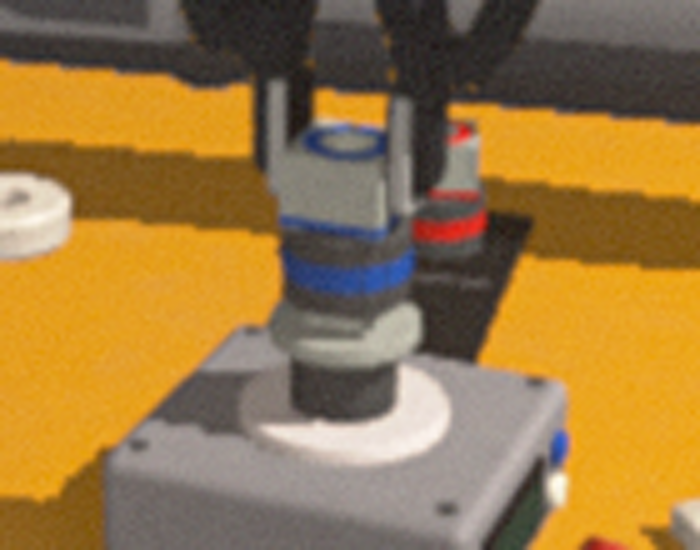

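Emit:
{"api": "send_rows", "payload": {"targets": [{"slide": [0.0007, 0, 0.0005], "dr": [0, 0, 0], "fingers": 0}, {"slide": [0.0015, 0, 0.0005], "dr": [0, 0, 0], "fingers": 0}, {"slide": [0.0022, 0, 0.0005], "dr": [0, 0, 0], "fingers": 0}, {"slide": [0.003, 0, 0.0005], "dr": [0, 0, 0], "fingers": 0}]}}

```text
t: 12.25
tool_pos: [0.5063, 0.2967, 0.0927]
ee_rot: [0.542, 0.454, -0.542, 0.454]
contact_force: [-3.7, -2.3, 5.1]
grip_width: 0.36
```

Emit:
{"api": "send_rows", "payload": {"targets": [{"slide": [0.0005, 0, 0], "dr": [0, 0, 0], "fingers": 0}, {"slide": [0.001, 0, 0], "dr": [0, 0, 0], "fingers": 0}]}}

```text
t: 12.45
tool_pos: [0.507, 0.2964, 0.0908]
ee_rot: [0.542, 0.454, -0.542, 0.454]
contact_force: [-0.2, -1.4, -1.9]
grip_width: 0.362
```

Emit:
{"api": "send_rows", "payload": {"targets": [{"slide": [0.0005, 0, 0], "dr": [0, 0, 0], "fingers": 0}, {"slide": [0.001, 0, 0], "dr": [0, 0, 0], "fingers": 0}]}}

```text
t: 12.65
tool_pos: [0.507, 0.2964, 0.0898]
ee_rot: [0.543, 0.454, -0.542, 0.454]
contact_force: [0.3, 0.0, -0.5]
grip_width: 0.362
```

```bash
python3 look.py 12
```

```text
12.65 [0.50704815 0.29637844 0.08979775] 0.3616759858888865 [ 0.29  0.02 -0.52] [-0.17   0.009  0.009]
```

View pics/s12z.png

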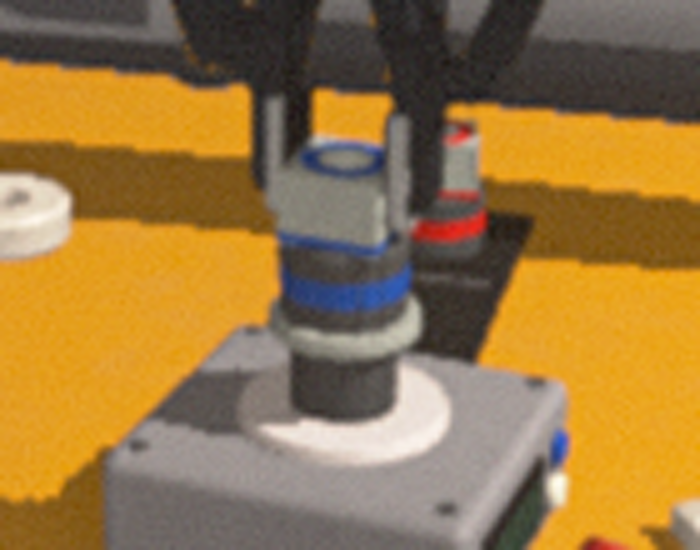

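Emit:
{"api": "send_rows", "payload": {"targets": [{"slide": [0.001, 0, 0], "dr": [0, 0, 0], "fingers": 0}, {"slide": [0.002, 0, 0], "dr": [0, 0, 0], "fingers": 0}, {"slide": [0.002, 0, 0], "dr": [0, 0, 0], "fingers": 0}]}}

```text
t: 13.0
tool_pos: [0.507, 0.2964, 0.0885]
ee_rot: [0.543, 0.454, -0.542, 0.454]
contact_force: [-0.6, -0.9, 0.4]
grip_width: 0.36
```

Emit:
{"api": "send_rows", "payload": {"targets": [{"slide": [-0.001, 0, 0], "dr": [0, 0, 0], "fingers": 0}, {"slide": [-0.002, 0, 0], "dr": [0, 0, 0], "fingers": 0}, {"slide": [-0.003, 0, 0], "dr": [0, 0, 0], "fingers": 0}, {"slide": [-0.004, 0, 0], "dr": [0, 0, 0], "fingers": 0}, {"slide": [-0.005, 0, 0], "dr": [0, 0, 0], "fingers": 0}]}}

```text
t: 13.5
tool_pos: [0.5062, 0.2964, 0.093]
ee_rot: [-0.542, -0.454, 0.542, -0.454]
contact_force: [1.4, 0.3, -2.9]
grip_width: 0.36
```

Emit:
{"api": "send_rows", "payload": {"targets": [{"slide": [-0.0007, 0, 0], "dr": [0, 0, 0], "fingers": 0}, {"slide": [-0.0014, 0, 0], "dr": [0, 0, 0], "fingers": 0}, {"slide": [-0.002, 0, 0], "dr": [0, 0, 0], "fingers": 0}]}}

```text
t: 13.8
tool_pos: [0.5062, 0.2962, 0.0949]
ee_rot: [-0.542, -0.454, 0.542, -0.454]
contact_force: [0.6, 0.8, -4.7]
grip_width: 0.36
```

Emit:
{"api": "send_rows", "payload": {"targets": [{"slide": [-0.0007, 0, 0], "dr": [0, 0, 0], "fingers": 0}, {"slide": [-0.0014, 0, 0], "dr": [0, 0, 0], "fingers": 0}, {"slide": [-0.002, 0, 0], "dr": [0, 0, 0], "fingers": 0}, {"slide": [-0.002, 0, 0], "dr": [0, 0, 0], "fingers": 0}]}}

```text
t: 14.2
tool_pos: [0.5062, 0.2961, 0.0969]
ee_rot: [-0.542, -0.454, 0.542, -0.454]
contact_force: [0.6, 0.2, -6.1]
grip_width: 0.359
```

```bash
python3 look.py 13
```

```text
14.2 [0.50616172 0.29611158 0.09692283] 0.3587685451604515 [ 0.57  0.24 -6.12] [ 0.038 -0.188 -0.007]
```

View pics/s13z.png

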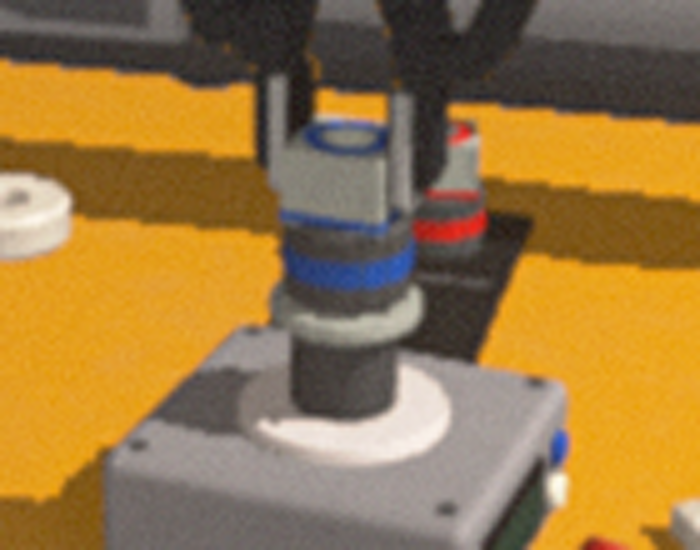

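Emit:
{"api": "send_rows", "payload": {"targets": [{"slide": [0.0015, 0, 0], "dr": [0, 0, 0], "fingers": 0}, {"slide": [0.003, 0, 0], "dr": [0, 0, 0], "fingers": 0}, {"slide": [0.0045, 0, 0], "dr": [0, 0, 0], "fingers": 0}, {"slide": [0.006, 0, 0], "dr": [0, 0, 0], "fingers": 0}, {"slide": [0.0075, 0, 0], "dr": [0, 0, 0], "fingers": 0}]}}

```text
t: 14.75
tool_pos: [0.5068, 0.2964, 0.0902]
ee_rot: [0.542, 0.454, -0.542, 0.454]
contact_force: [-0.1, -0.6, -0.4]
grip_width: 0.365
```

Emit:
{"api": "send_rows", "payload": {"targets": [{"slide": [0, 0, 0], "dr": [0, 0, 0], "fingers": 0}, {"slide": [0, 0, 0], "dr": [0, 0, 0], "fingers": 0}, {"slide": [0, 0, 0], "dr": [0, 0, 0], "fingers": 0.4}, {"slide": [0, 0, 0], "dr": [0, 0, 0], "fingers": 0.45}, {"slide": [0, 0, 0], "dr": [0, 0, 0], "fingers": 0.55}]}}

```text
t: 15.25
tool_pos: [0.5068, 0.2969, 0.0903]
ee_rot: [0.543, 0.454, -0.542, 0.454]
contact_force: [0.3, 0.1, 0.5]
grip_width: 0.548
```

Emit:
{"api": "send_rows", "payload": {"targets": [{"slide": [0, 0, 0], "dr": [0, 0, 0], "fingers": 0.8}, {"slide": [0, 0, 0], "dr": [0, 0, 0], "fingers": 0.9}, {"slide": [0, 0, 0], "dr": [0, 0, 0], "fingers": 0.9}]}}

```text
t: 15.55
tool_pos: [0.5065, 0.2964, 0.0898]
ee_rot: [0.542, 0.454, -0.542, 0.454]
contact_force: [-0.5, -0.3, -0.6]
grip_width: 0.898
```

```bash
python3 look.py 14
```

```text
15.55 [0.50652432 0.29640321 0.08983607] 0.8984213812658511 [-0.45 -0.34 -0.59] [ 0.001 -0.011 -0.015]
```

View pics/s14z.png

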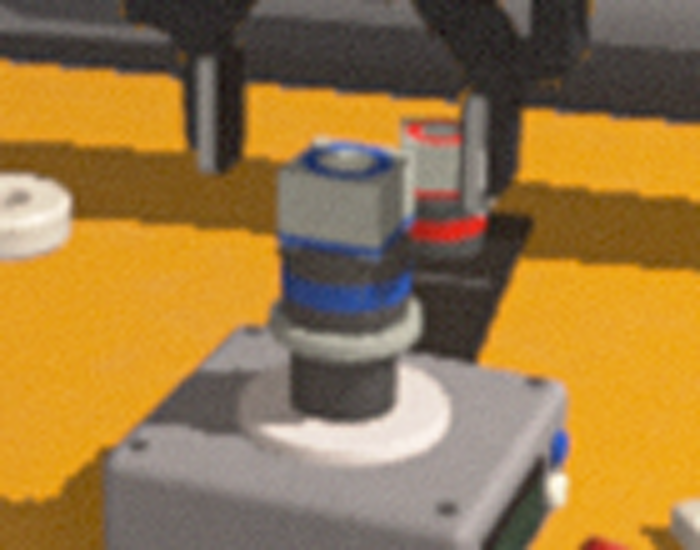

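Released, with the socket home and the fingers clear on both sides. I'll retreat straight up.

Emit:
{"api": "send_rows", "payload": {"targets": [{"slide": [-0.02, 0, 0], "dr": [0, 0, 0], "fingers": 0.9}, {"slide": [-0.05, 0, 0], "dr": [0, 0, 0], "fingers": 0.9}, {"slide": [-0.08, 0, 0], "dr": [0, 0, 0], "fingers": 0.9}, {"slide": [-0.12, 0, 0], "dr": [0, 0, 0], "fingers": 0.9}, {"slide": [-0.12, 0, 0], "dr": [0, 0, 0], "fingers": 0.9}]}}

```text
t: 16.1
tool_pos: [0.5091, 0.2994, 0.2161]
ee_rot: [0.546, 0.454, -0.538, 0.454]
contact_force: [0.3, 0.9, -0.1]
grip_width: 0.901
```

Emit:
{"api": "send_rows", "payload": {"targets": [{"slide": [0, 0, 0], "dr": [0, 0, 0], "fingers": 0.9}, {"slide": [0, 0, 0], "dr": [0, 0, 0], "fingers": 0.9}, {"slide": [0, 0, 0], "dr": [0, 0, 0], "fingers": 0.9}]}}

```text
t: 16.4
tool_pos: [0.5057, 0.2955, 0.2081]
ee_rot: [-0.541, -0.454, 0.543, -0.454]
contact_force: [-0.7, -0.6, -0.1]
grip_width: 0.904
```

```bash
python3 look.py 15; python3 - <<'E'
from h import *
b=campose('side');s=cv2.imread('pics/s15.png')
m=ring(s,'blue',(255,190,310,215));c,_=cv2.findContours(m,cv2.RETR_EXTERNAL,cv2.CHAIN_APPROX_NONE);c=max(c,key=cv2.contourArea);print(cv2.fitEllipse(c)[0], 'expect home',proj(*b,np.array([.507,.2955,.1424])),'on ball',proj(*b,np.array([.507,.2955,.151])))
E
```

```text
16.4 [0.50574973 0.29552393 0.20809103] 0.9038277419714759 [-0.68 -0.64 -0.14] [ 0.063 -0.063 -0.037]
(279.8122253417969, 201.45155334472656) expect home [279.31250715 201.17487919] on ball [279.40704051 195.85821205]
```

View pics/s15z.png

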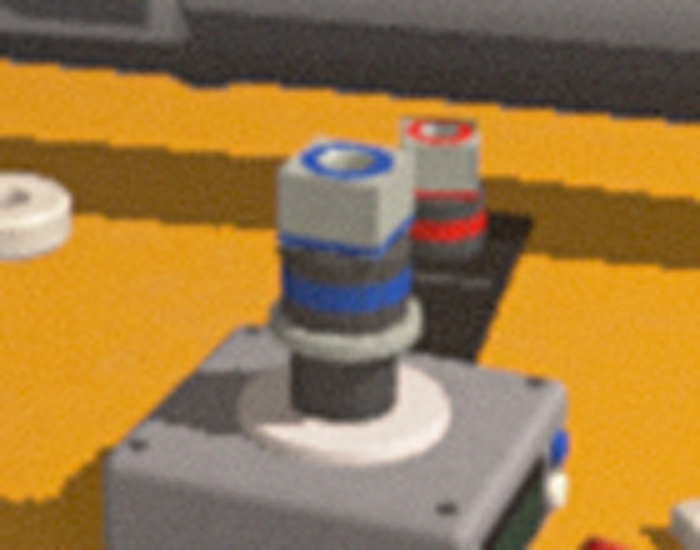

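```bash
python3 -c "
from h import *
print(manip.sign_off())"
```

```text
the job is handed in; nothing more can be done
None
```

The blue-banded socket is locked on the tester's drive and the job is handed in, at about 16.5 s of the 64 s allowed. The hand-in reported no verdict.

- **Fitting:** I pushed down slowly. The push reached about 7 N, which is about 6 mm of head travel, at the last reading before the click. Between readings it then fell to about zero and the socket dropped home. I saw nothing near the 16 mm overload.
- **Tug:** I pulled up with about 4 N. The side picture showed the head rise about 3–4 mm with the socket still held. I then lowered it to rest and let go.
- **Last checks:** After release, the ring on the socket's top showed at row 201.5 in the side picture. Fully home should be at row 201.2, and resting on the ball at 195.9. The red-banded socket is still upright on the mat and the gripper is clear of everything.
- **What disagreed:** Two cameras showed the real fingertips about 34 mm behind the stated TCP. My first grasp therefore closed in the air above the socket, touching nothing. I lowered by that amount and the second grasp held.

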